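# Move the hanging caddy from the wire hook to the notched valet rod

### The job

Lift the white caddy, with the glass jar in it, off the wire hook and carry it level, without setting it down, to the flat aluminium rod. Let its bar come down gently on the plain outer end of the rod, then slide it in along the rod with light pressure, feeling for the notch, until the bar drops fully into it; let go and leave the caddy hanging there, level and still, with the jar standing in it. Force nothing (never press or knock the caddy with more than about 20 N) and leave the other things where they are.

Things in the scene. Friction and masses are not known exactly. Their poses are not given: they have to be found in the camera images.
- caddy_grip (a point): Point to grasp on the upright beech grip block on top of the hanging caddy's bar: the block is 20 mm thick (caddy x) by 44 mm wide (caddy y) by 60 mm tall; this point is on its vertical centre line, 40 mm above its underside and 20 mm below its top. x, y, z are the caddy's axes, z up; at the start y lies across the hook.
- caddy_bar (a point): Middle of the caddy's top bar, a round 8 mm wire 105 mm long along caddy y, by which it hangs; 44 mm below caddy_grip. From the bar's ends wires go down to an open white box 80 (x) x 108 (y) x 55 mm tall, underside 150 mm below this point. Hook or rod passes under the bar, across it, between the wires. Caddy 0.2 to 0.4 kg. Axes: the caddy's, z up.
- jar_center (a point): Centre of the glass jar with a steel twist cap standing loose on the caddy's 4 mm floor; 50 mm across, 62 mm tall, about 0.15 kg; z is its own up axis.
- hook_stand: Fixed steel stand with the hook of two parallel bent wires (18 mm apart) that holds the caddy at the start. Origin: foot of its 20 mm square post (246 mm tall, base 90 x 90 mm); -x points along the hook from post to free tip. The 10 mm wires dip in a V at x = -75 mm; the upturned tip, at x = -108 mm, is 246 mm high.
- hook_seat (a point): Where the centre of the caddy's bar lies on the wire hook at the start: hook_stand x = -75 mm, z = 232 mm. To come off, the bar's centre must rise above 250 mm and go out along hook_stand -x by more than 45 mm.
- rod_stand: Fixed aluminium stand with the flat valet rod. Origin: foot of its post (20 x 24 mm, 243 mm tall, base 90 x 90 mm); -x points along the rod from post to free end. Rod level, 14 mm wide, top 235 mm and underside 213 mm above the shelf; at x = -182 to -188 mm an end stop stands 10 mm above the top.
- rod_outer (a point): Point on the rod's flat top, on its centre line, at rod_stand x = -150 mm, z = 235 mm. From x = -182 to -120 mm the top is plain: bring the bar down here. The bar's centre is then 239 mm above the shelf.
- mug_center (a point): Bystander, leave alone: centre of the silver aluminium travel mug, 74 mm across, 148 mm tall, upright.
- umbrella_center (a point): Bystander, leave alone: centre of the black plastic J-shaped umbrella handle lying flat, about 210 x 85 mm, 22 mm thick.
- case_center (a point): Bystander, leave alone: centre of the orange silicone case lying flat, 150 x 80 x 20 mm.
- hanger_center (a point): Bystander, leave alone: centre of the wooden clothes hanger lying flat, 400 mm wide, 18 mm thick.
- brush_grip (a point): Bystander, leave alone: point on the handle of the hand brush lying flat.
- tin_center (a point): Bystander, leave alone: centre of the round steel tin, 72 mm across, 42 mm tall.
- rod_mid (a point): Point on the rod's centre line at rod_stand x = -90 mm, level with the flat top. The one V notch across the top (mouth 11.5 mm, 10 mm deep, sides 60 degrees steep) has its centre anywhere within 20 mm of here along the rod: it differs each time, is not measured, and does not move. Fully in it, the bar's centre is 233 mm above the shelf.
There are look-alikes about, which are no part of the job. What is shaped like the part that bears jar_center but red is not meant.

How it is judged (in metres and radians):
On the way, in this order (a step that is already met when the one before it is completed fails the run):
1. the caddy is off the wire hook: its bar is more than 60 mm away, sideways, from its place there (horizontal distance between caddy_bar and hook_seat above 0.06 m), for 0.1 s.
2. the bar lies on the plain outer part of the rod, pressing on it with more than 0.5 N (contact force between caddy and rod_stand above 0.5 N and x of caddy_bar in the frame of rod_stand between -0.183 and -0.119 m and z of caddy_bar in the frame of rod_stand between 0.236 and 0.243 m), for 0.15 s.
At the end, for the whole second after the job is handed in: The caddy hangs by its bar in the rod's notch (bar centre 229 to 235.5 mm above the rod stand's foot, 60 to 120 mm out from the post, its middle within 25 mm of the rod's centre line), level within 0.15 rad, moving slower than 50 mm/s, with the jar upright (0.2 rad) and within 35 mm of its middle (z of caddy_bar in the frame of rod_stand between 0.229 and 0.2355 m and x of caddy_bar in the frame of rod_stand between -0.12 and -0.06 m and y of caddy_bar in the frame of rod_stand between -0.025 and 0.025 m and angle between caddy_bar's own z axis and vertical below 0.15 rad and contact force between caddy and rod_stand above 0.5 N and linear speed of caddy below 0.05 m/s and angle between jar_center's own z axis and vertical below 0.2 rad and horizontal distance between jar_center and caddy_bar below 0.035 m); the robot touches nothing.
It fails at once if the caddy tilts more than 0.3 rad (angle between caddy_bar's own z axis and vertical above 0.3 rad).
It fails at once if the caddy is set down or lowered (bar's centre under 205 mm) (height (world z) of caddy_bar below 0.205 m).
It fails at once if the caddy is pressed, pulled or knocked against the hook, the rod or their stands with more than 22 N (contact force between caddy and rod_stand above 22 N or contact force between caddy and hook_stand above 22 N).
It fails at once if the jar falls over or leaves the caddy (angle between jar_center's own z axis and vertical above 0.5 rad or distance between jar_center and caddy_bar above 0.16 m).
It fails at once if a bystander is moved more than 30 mm (distance of any of mug_center, umbrella_center, case_center, hanger_center, brush_grip, tin_center from where it was at the start of the episode above 0.03 m).
It also fails if it takes over 72 s, if anything falls off the work surface, if the arm or the gripper's body presses on something with over 40 N, if the wrist force passes 120 N, or if a joint passes its speed limit or range.

### The arm

A 6-joint arm with a two-finger parallel gripper is mounted at the origin on the work surface. World frame = base frame: x ahead of the robot, y to its left, z up, the work surface at z = 0. Lengths are in m, angles in degrees, forces in N, time in s.
With the tool pointing down it reaches from about 0.3 to 0.775 m from the base axis. Payload 14.6 kg.
Tool frame: the origin (TCP) lies at the very end of the fingers, on their centre line; the grasp point (between the pads) lies 19 mm behind it; y points along the fingers, z is the direction in which the jaws open and shut, and the axes are right-handed (so a half turn about y gives the same grasp; the last joint's range is limited). The gripper opens to 94 mm and grips with 3 to 60 N. Pads are 16 mm wide; open, the fingers measure 119 mm over their backs; the gripper's body (75 mm by 177 mm) begins 78 mm behind the grasp point.
Start: joints at [-79.79, 17.183, 87.147, -0, 75.671, -3.816], TCP at [0.133, -0.534, 0.168] pointing down, gripper open.
Joint ranges: [-173.82, 173.82], [-45.26, 126.66], [13.44, 144.39], [-59.66, 239.66], [0, 175.72], [-146.38, 146.38]. Speed limits (degrees/s): [127.2, 127.2, 147.25, 180, 180, 180].

### API

Orientations are given as a 3x3 rotation matrix whose columns are the frame's x, y, z axes.
In Python, from bench import ctrl gives the robot as it stands.
- The arm moves only by the tool send_rows, never from a script. Its argument "moves" is a list of rows, each an object of numbers: "tx", "ty", "tz": the shift along the tool's x, y, z in mm; "wx", "wy", "wz": the turn, a rotation vector about the tool's x, y, z in rad; "gripper": the finger opening in mm, from 0 to 94. In form: [{"tx": .., "ty": .., "tz": .., "wx": .., "wy": .., "wz": .., "gripper": ..}, ...]. A call has 1 to 20 rows; each row is the pose to reach, as a shift and turn from the pose measured when the call began, along the tool's axes at that moment; what a row does not reach only later rows make up. A row lasts 1/10 s, in which the tool goes at most 50 mm and 8.59 degrees, less where a joint would pass 70% of its speed; a pose out of reach is approached as far as the arm can. A call with a gripper value outside its range is refused whole. The fingers move at their own pace and stop on an object; "force" is the grip in N (left out, the last holds). Time passes only in rows, so rows that repeat a pose let the fingers close. It gives the time, the measured TCP pose, the force and the opening at its end, in the units of the state.
- ctrl.sense(): the state, without advancing time (a new reading comes with each control period).
- ctrl.camera(name): name is "side" or "top"; returns (picture, depth): 400x640x3 uint8, red, green, blue; 400x640 float32, m along the optical axis (not along the pixel's ray), 0 where there is no reading.
- ctrl.camera_model(name): a dict with "mtx" (3x3 intrinsics, pixels), "k1" (the pictures are not rectified: a ray, as slopes to the right and down, at radius r is drawn at 1 + k1 r^2 times it, then the intrinsics apply), "view" (4x4, takes a point from world to camera coordinates). Camera axes: x right, y down, z forward; pixel columns grow to the right and rows downward; lengths in m; the calibration is good to about 2 mm. A picture is of the moment at which its call begins. camera_model takes no time and is no camera call.
- ctrl.job_done(): hands the job in, once; it reports no verdict.
Trained networks look in the newest picture that a camera, given by its name, has taken for a name from the list of things; names that differ only in an ending like _2 or _b are one class to them, and where a whole thing is asked for, a point or a joint stands for the part that bears it (a point fixed in the world has none). Each returns a list of dicts, best first, with "conf" (0 to 1); they miss things now and then, are a little off and sometimes report something else, mostly with a low value. They report only what shows in the picture. A call takes as long as a camera call. They do not tell look-alikes from the thing itself.
- ctrl.look_for(camera, name): "rect" ([left, top, right, bottom] as shares, 0 to 1, of the picture: columns of its width, rows of its height, round what is visible of it).
The state is a dict: "t": time; "q": joint angles; "qd": joint speeds; "tau": joint torques, N m; "eef_pos": TCP position; "tcp_rot": TCP orientation; "wrist_force": force on the tool from outside, world axes, zero at the start; "torque": the same for the moment, N m; "opening": finger opening in m.
Only numpy, scipy, OpenCV 4.12 (cv2) and the standard library are available. Lean on these libraries where they do the work, as an engineer would, in place of code of your own. Each camera call takes 0.05 s, during which the arm holds its last target.

## Working session

There is one attempt and no reset: what is moved stays moved. The work goes in short steps, Python scripts to look and compute and a tool call to move; the robot and the scene stay as the last step left them, time stands still between calls to the robot, and variables do not carry over. Pictures are saved under pics/ and viewed, and the job is handed in when it is done.

Besides the shell and the picture viewer there is one more tool, called after "Call:" as name(argument=value, ...), one argument or row to a line, values as JSON. send_rows: Moves the arm, as the interface text tells. Its arguments: {"type":"object","properties":{"moves":{"type":"array","items":{"type":"object","properties":{"tx":{"type":"number"},"ty":{"type":"number"},"tz":{"type":"number"},"wx":{"type":"number"},"wy":{"type":"number"},"wz":{"type":"number"},"gripper":{"type":"number"}}}},"force":{"type":"number"}},"required":["moves"]}

```bash
ls; mkdir -p pics
python3 - <<'E'
from bench import ctrl
import cv2,numpy as np
s=ctrl.sense(); print(s)
for c in("side","top"):
    im,d=ctrl.camera(c); cv2.imwrite(f"pics/{c}0.png",im[:,:,::-1]); np.save(f"pics/{c}0.npy",d)
    print(c,ctrl.camera_model(c))
    for n in["caddy_grip","caddy_bar","jar_center","hook_stand","rod_stand"]:
        r=ctrl.look_for(c,n); print(n,[(round(x['conf'],2),(np.array(x['rect'])*[640,400,640,400]).round().tolist()) for x in r[:3]])
E
```

```text
pics
{'t': 0.0, 'q': array([-7.97916020e+01,  1.72143595e+01,  8.71814232e+01,  1.34786010e-05,
        7.56731395e+01, -3.81403857e+00]), 'qd': array([-0.04457509, -0.0710993 ,  0.05865037, -0.01466039,  0.00649491,
       -0.00898265]), 'tau': array([ 2.63037065e-03, -5.31800687e+01, -3.52735198e+01,  7.09642796e-02,
        2.43620243e-02, -8.86244379e-05]), 'eef_pos': array([ 0.13322208, -0.53328213,  0.16739023]), 'tcp_rot': array([[-9.70200940e-01, -2.12967981e-04,  2.42301653e-01],
       [-2.42301733e-01,  1.18391774e-03, -9.70200221e-01],
       [-8.02436436e-05, -9.99999276e-01, -1.20024062e-03]]), 'wrist_force': array([-0.12860181, -0.22345692,  0.22944622]), 'torque': array([ 0.00886485, -0.0296776 ,  0.02341992]), 'opening': 0.09379463319131225}
side {'mtx': array([[421.73815927,   0.        , 329.42035002],
       [  0.        , 421.73815927, 189.22065004],
       [  0.        ,   0.        ,   1.        ]]), 'k1': -0.031296431248612595, 'view': array([[-0.8090601 , -0.5875847 ,  0.01288337,  0.42270881],
       [-0.40376762,  0.53976176, -0.73866701,  0.34166935],
    
[... 575 characters left out ...]
'k1': 0.00940217395904176, 'view': array([[ 1.10206529e-02, -9.99939181e-01,  4.23158343e-04,
        -2.54649958e-02],
       [-9.84509230e-01, -1.09246483e-02, -1.74992081e-01,
         5.19251241e-01],
       [ 1.74986061e-01,  1.51192370e-03, -9.84569750e-01,
         1.22727616e+00],
       [ 0.00000000e+00,  0.00000000e+00,  0.00000000e+00,
         1.00000000e+00]])}
caddy_grip [(0.85, [223.0, 153.0, 269.0, 190.0])]
caddy_bar [(0.94, [228.0, 154.0, 273.0, 189.0]), (0.43, [423.0, 184.0, 451.0, 241.0])]
jar_center [(0.56, [216.0, 194.0, 239.0, 215.0])]
hook_stand [(0.71, [241.0, 134.0, 275.0, 176.0]), (0.63, [227.0, 152.0, 272.0, 188.0])]
rod_stand [(0.81, [359.0, 142.0, 397.0, 208.0])]
```

View pics/side0.png

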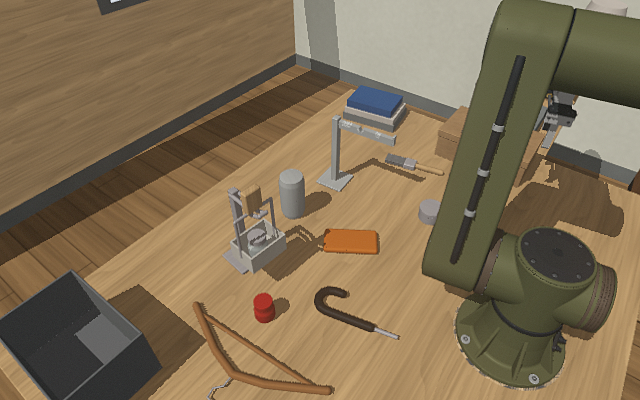

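View pics/top0.png

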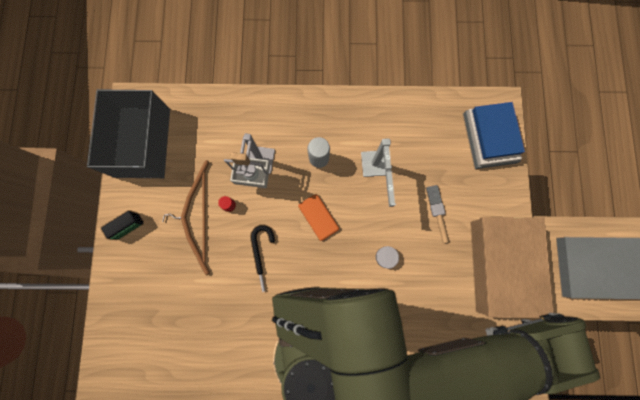

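Run:
```python
import cv2
a=cv2.imread('pics/side0.png');b=cv2.imread('pics/top0.png')
cv2.imwrite('pics/sz1.png',cv2.resize(a[100:330,190:430],None,fx=2.5,fy=2.5,interpolation=cv2.INTER_CUBIC))
cv2.imwrite('pics/tz1.png',cv2.resize(b[100:250,200:440],None,fx=3.3,fy=3.3,interpolation=cv2.INTER_CUBIC))
```

```text
(no output)
```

View pics/sz1.png

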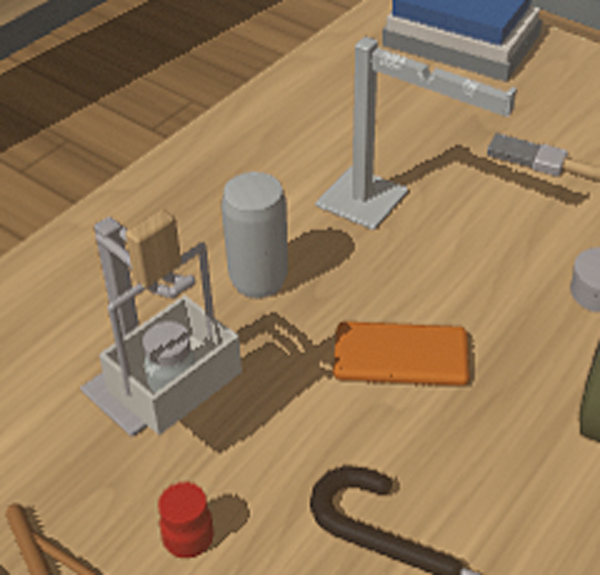

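View pics/tz1.png

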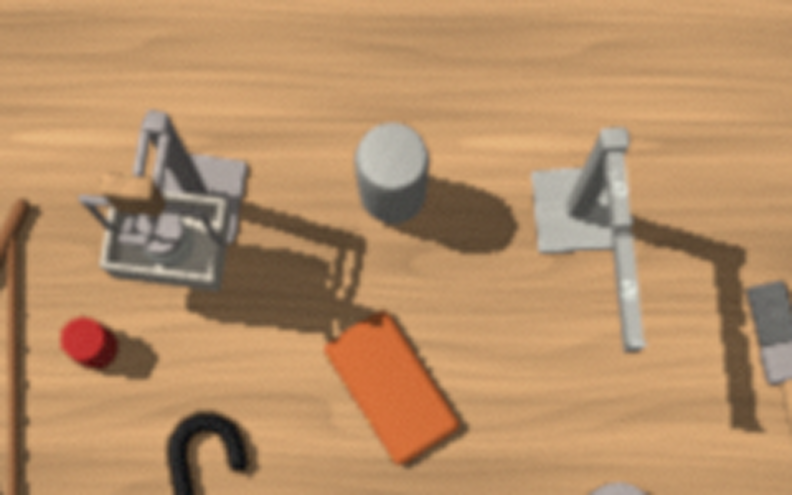

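The side view shows the caddy hanging on the hook near (255,230), with the rod stand at (360,150). The red look-alike jar is at (264,307). In the top view the grip block is at about (240,158), and the rod runs from (383,145) to (392,205). Next I'll turn these into world points using depth.

```bash
cat > h.py <<'E'
import cv2,numpy as np
from bench import ctrl
def cloud(c,d):
    m=ctrl.camera_model(c);K=m['mtx'];V=m['view']
    v,u=np.mgrid[0:400,0:640]
    pu=np.stack([u.ravel(),v.ravel()],1).astype(float)[:,None]
    n=cv2.undistortPoints(pu,K,np.array([m['k1'],0,0,0,0.]))[:,0]
    z=d.ravel().astype(float)
    P=np.c_[n*z[:,None],z]
    W=(P-V[:3,3])@V[:3,:3]
    W[z==0]=np.nan
    return W.reshape(400,640,3)
def proj(c,p):
    m=ctrl.camera_model(c);V=m['view'];p=np.atleast_2d(p)
    q=p@V[:3,:3].T+V[:3,3]
    return cv2.projectPoints(q,np.zeros(3),np.zeros(3),m['mtx'],np.array([m['k1'],0,0,0,0.]))[0][:,0]
E
python3 - <<'E'
from h import *
np.set_printoptions(precision=4,suppress=True)
for c in("side","top"):
    d=np.load(f'pics/{c}0.npy');im=cv2.imread(f'pics/{c}0.png');W=cloud(c,d)
    print(c,'table z',np.nanmedian(W[...,2]))
    for nm,(l,t,r,b) in {'caddy':(215,130,290,275) if c=='side' else (215,125,280,195),'rod':(315,110,400,192) if c=='side' else(355,135,402,212)}.items():
        w=W[t:b,l:r].reshape(-1,3);col=im[t:b,l:r].reshape(-1,3).astype(int)
        ok=np.isfinite(w[:,2]);w=w[ok];col=col[ok]
        if nm=='caddy':
            s=(w[:,2]>.24)&(w[:,2]<.32)&(col[:,2]-col[:,0]>45)
            q=w[s];print('block',len(q),np.percentile(q,[2,50,98],axis=0))
            s=(w[:,2]>.28)&(col[:,2]-col[:,0]>45);q=w[s]
            print(' toppts',len(q),q.mean(0), cv2.minAreaRect((q[:,:2]*1000).astype(np.float32)) if len(q)>4 else '')
            s=(w[:,2]>.2)&(col[:,2]-col[:,0]<=45);q=w[s];print('grey high',len(q),np.percentile(q,[2,50,98],axis=0))
        else:
            s=(w[:,2]>.225)&(w[:,2]<.238);q=w[s];print('rodtop',len(q),q.mean(0),np.percentile(q,[1,50,99],axis=0),cv2.minAreaRect((q[:,:2]*1000).astype(np.float32)))
            s=(w[:,2]>.238)&(w[:,2]<.26);q=w[s];print('over',len(q),q)
E
```

```text
side table z -0.0009071851223900516
block 300 [[0.5759 0.1916 0.2421]
 [0.5826 0.2204 0.2834]
 [0.5962 0.2332 0.2963]]
 toppts 165 [0.5853 0.2147 0.2922] ((587.111572265625, 211.7617950439453), (43.765045166015625, 20.42500114440918), 81.3346176147461)
grey high 656 [[0.5513 0.159  0.2026]
 [0.5824 0.2089 0.2385]
 [0.6678 0.2652 0.2889]]
rodtop 339 [ 0.5576 -0.211   0.2314] [[ 0.4646 -0.2272  0.2252]
 [ 0.5553 -0.2116  0.2321]
 [ 0.6565 -0.1931  0.2367]] ((561.7848510742188, -212.9386444091797), (197.39381408691406, 23.909534454345703), 6.647143840789795)
over 47 [[ 0.6601 -0.2121  0.2409]
 [ 0.6579 -0.2139  0.2408]
 [ 0.6537 -0.2131  0.2428]
 [ 0.6538 -0.2184  0.2401]
 [ 0.66   -0.2068  0.2402]
 [ 0.6565 -0.207   0.2415]
 [ 0.6538 -0.2082  0.2419]
 [ 0.6533 -0.2126  0.2399]
 [ 0.65   -0.213   0.2409]
 [ 0.6454 -0.2113  0.2435]
 [ 0.6452 -0.2162  0.2411]
 [ 0.6571 -0.1977  0.2426]
 [ 0.658  -0.2041  0.239 ]
 [ 0.6531 -0.2022  0.2418]
 [ 0.651  -0.2042  0.2416]
 [ 0.6516 -0.2103  0.2382]
 [ 0.6453 -0.2062  0.2427]
 [ 0.6462 -0.2127  0.2391]
 [ 0.6415 -0.2108  0.2419]
 [ 0.6595 -0.1961
[... 2767 characters left out ...]
 0.634  -0.2083  0.2395]
 [ 0.6344 -0.2115  0.2383]
 [ 0.6189 -0.2138  0.2397]
 [ 0.6134 -0.2169  0.2383]
 [ 0.6067 -0.2077  0.2402]
 [ 0.607  -0.2108  0.2393]
 [ 0.5918 -0.2132  0.2401]
 [ 0.5804 -0.219   0.2386]
 [ 0.5592 -0.2183  0.2403]
 [ 0.5507 -0.2127  0.2382]
 [ 0.5447 -0.2211  0.2391]
 [ 0.533  -0.2123  0.2386]
 [ 0.5067 -0.2231  0.2393]
 [ 0.4718 -0.2165  0.2403]
 [ 0.4707 -0.218   0.2472]
 [ 0.4709 -0.2211  0.2459]
 [ 0.4712 -0.2242  0.2445]
 [ 0.4707 -0.2263  0.2479]
 [ 0.4686 -0.216   0.2422]
 [ 0.4675 -0.2176  0.2492]
 [ 0.468  -0.2209  0.2462]
 [ 0.4683 -0.2241  0.2445]
 [ 0.4681 -0.2266  0.246 ]
 [ 0.4682 -0.2295  0.2458]
 [ 0.4661 -0.2164  0.2399]
 [ 0.4664 -0.2195  0.2385]]
```

Run:
```python
from h import *
np.set_printoptions(precision=4,suppress=True)
def line(q):
    vx,vy,x,y=cv2.fitLine((q[:,:2]*1000).astype(np.float32),cv2.DIST_HUBER,0,.01,.01).ravel(); 
    if vx<0:vx,vy=-vx,-vy
    return np.degrees(np.arctan2(vy,vx)),x,y
for c in("side","top"):
    d=np.load(f'pics/{c}0.npy');im=cv2.imread(f'pics/{c}0.png').astype(int);W=cloud(c,d)
    w=W.reshape(-1,3);col=im.reshape(-1,3);x,y,z=w.T;br=col[:,2]-col[:,0]
    near=lambda a,b,e,f:(x>a)&(x<b)&(y>e)&(y<f)
    s=near(.48,.635,-.24,-.18)&(z>.229)&(z<.241);print(c,'rod',s.sum(),line(w[s]),w[s].mean(0))
    s=near(.455,.48,-.24,-.2)&(z>.239);print(' stop',s.sum(),np.median(w[s],0))
    s=near(.64,.68,-.24,-.17)&(z>.239)&(z<.26);q=w[s];print(' post',s.sum(),np.median(q,0),np.percentile(q,[2,98],axis=0)[:,:2].ravel(),q[:,:2].mean(0))
    s=near(.63,.70,.16,.27)&(z>.238)&(z<.26)&(br<45);q=w[s];print(' hookpost',s.sum(),np.median(q,0),np.percentile(q,[2,98],axis=0)[:,:2].ravel())
    # block end-top
    s=near(.56,.62,.17,.25)&(z>.285)&(br>40);print(' blocktop',s.sum(),line(w[s]),cv2.minAreaRect((w[s][:,:2]*1000).astype(np.float32)))
    # bar ends/wires: grey z .2..0.245 around bar
    s=near(.55,.63,.14,.28)&(z>.222)&(z<.243)&(br<45);q=w[s];q=q[(abs(q[:,1]-.21)>.028)];print(' bar',len(q),line(q));print(q[np.argsort(q[:,1])])
    # box rim: z = bar-150+55 = .137
    s=near(.52,.66,.12,.30)&(z>.128)&(z<.145)&(br<45);q=w[s];print(' rim',len(q),cv2.minAreaRect((q[:,:2]*1000).astype(np.float32)))
    # jar cap top z .082+4+62=.148
    s=near(.52,.66,.12,.30)&(z>.08)&(z<.11);print(' jarlow',s.sum())
```

```text
side rod 204 (np.float32(5.2673383), np.float32(553.778), np.float32(-212.05054)) [ 0.5541 -0.2128  0.2328]
 stop 11 [ 0.4667 -0.2213  0.2421]
 post 29 [ 0.6503 -0.2042  0.2411] [ 0.6411 -0.2172  0.66   -0.1936] [ 0.6504 -0.2046]
 hookpost 96 [0.6559 0.2043 0.242 ] [0.6334 0.189  0.6705 0.2153]
 blocktop 171 (np.float32(84.20386), np.float32(583.75977), np.float32(214.30621)) ((586.58154296875, 211.7060546875), (43.538352966308594, 21.38271713256836), 81.16858673095703)
 bar 93 (np.float32(83.41445), np.float32(584.2672), np.float32(199.99963))
[[0.579  0.1553 0.2318]
 [0.5791 0.1562 0.2228]
 [0.5842 0.1563 0.2328]
 [0.5804 0.1568 0.2354]
 [0.5772 0.1573 0.2311]
 [0.5793 0.1585 0.2308]
 [0.5762 0.1587 0.2295]
 [0.5788 0.1587 0.2345]
 [0.5791 0.159  0.2281]
 [0.5808 0.1599 0.2343]
 [0.5782 0.1603 0.2264]
 [0.5796 0.1614 0.2329]
 [0.5799 0.1615 0.2296]
 [0.5772 0.1616 0.2247]
 [0.5852 0.162  0.2334]
 [0.5818 0.1621 0.2354]
 [0.5791 0.1626 0.2276]
 [0.5807 0.1639 0.2309]
 [0.5803 0.1639 0.2344]
 [0.5795 0.1654 0.2296]
 [0.5847 0.166  0.2336]
 [0.58   0.1673 0.2372]
 [0.5803 0.1674 0.233
[... 3075 characters left out ...]

 [0.5895 0.1811 0.2324]
 [0.591  0.2386 0.2358]
 [0.5933 0.2411 0.2381]
 [0.591  0.2416 0.2355]
 [0.59   0.2436 0.2391]
 [0.5935 0.2442 0.2373]
 [0.5931 0.2467 0.2386]
 [0.5908 0.2473 0.2359]
 [0.5967 0.2475 0.2363]
 [0.59   0.2494 0.2389]
 [0.5937 0.2502 0.2363]
 [0.597  0.2506 0.2353]
 [0.5892 0.2516 0.2415]
 [0.5966 0.2533 0.2364]
 [0.5939 0.2534 0.2354]
 [0.5901 0.2553 0.2383]
 [0.5933 0.2557 0.2374]
 [0.5963 0.2559 0.2374]
 [0.5908 0.2588 0.2245]
 [0.5937 0.2591 0.2358]
 [0.5974 0.2598 0.2335]
 [0.5918 0.2599 0.2319]
 [0.5963 0.2618 0.2371]
 [0.5942 0.2624 0.234 ]]
 rim 196 ((604.1483764648438, 205.63638305664062), (108.9863510131836, 111.05131530761719), 83.81977081298828)
 jarlow 339
```

```bash
cat >> h.py <<'E'
from scipy.spatial.transform import Rotation as R
HY=-6.4; RY=5.1
POST=np.array([.6516,-.2056])
def rodpt(x,y=0):
    a=np.radians(RY);return POST+x*np.array([np.cos(a),np.sin(a)])+y*np.array([-np.sin(a),np.cos(a)])
def rotyaw(yaw): # tool z along yaw, y down
    a=np.radians(yaw);z=np.array([np.cos(a),np.sin(a),0]);y=np.array([0,0,-1.]);return np.c_[np.cross(y,z),y,z]
def go(tcp,yaw):
    s=ctrl.sense();T=s['tcp_rot'];d=T.T@(np.array(tcp)-s['eef_pos'])*1000
    w=R.from_matrix(T.T@rotyaw(yaw)).as_rotvec()
    print('shift mm',d.round(1),'rot',w.round(4));return d,w
def st():
    s=ctrl.sense();print('t',round(s['t'],2),'pos',s['eef_pos'].round(4),'F',s['wrist_force'].round(2),'M',s['torque'].round(3),'open',round(s['opening'],4),'q',s['q'].round(1));return s
E
python3 - <<'E'
from h import *
go([.588,.2105,.36],HY); print(rodpt(-150),rodpt(-240),rodpt(-90))
im=cv2.imread('pics/side0.png');cv2.imwrite('pics/rodz.png',cv2.resize(im[110:150,325:400],None,fx=10,fy=10,interpolation=cv2.INTER_CUBIC))
for x in(-60,-70,-80,-90,-100,-110,-120,-182):
    p=rodpt(x/1000);print(x,proj('side',[*p,.235]),((proj('side',[*p,.235])-[325,110])*10).round())
E
```

```text
shift mm [-621.5 -192.  -611.7] rot [ 0.0000e+00 -1.2143e+00 -1.0000e-04]
[-148.75455981  -13.53974453] [-238.3982557   -21.54023125] [-88.99209589  -8.20608672]
-60 [[354.14295606 124.75432563]] [[291. 148.]]
-70 [[357.22284736 125.79534702]] [[322. 158.]]
-80 [[360.32167435 126.84304287]] [[353. 168.]]
-90 [[363.43957674 127.89746554]] [[384. 179.]]
-100 [[366.5766951  128.95866775]] [[416. 190.]]
-110 [[369.73317084 130.02670262]] [[447. 200.]]
-120 [[372.90914615 131.10162364]] [[479. 211.]]
-182 [[393.04421227 137.92314835]] [[680. 279.]]
```

View pics/rodz.png

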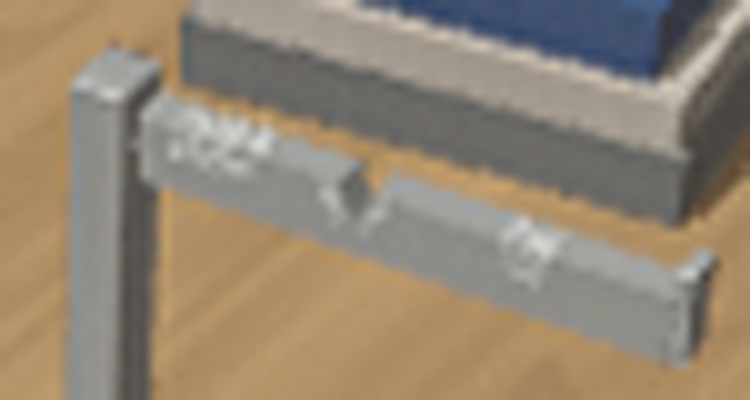

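Call:
send_rows(
  moves=[
    {"ty": -50},
    {"ty": -100},
    {"ty": -150},
    {"ty": -190},
  ],
)

```text
schema error: expected keys tx, ty, tz, wx, wy, wz, gripper
```

The zoomed crop shows a V notch at about (362,185). That is near rod x ≈ -83 mm, and I'll confirm it by feel. Next I raise the arm and move over to the caddy.

Call:
send_rows(
  moves=[
    {"tx": 0, "ty": -50, "tz": 0, "wx": 0, "wy": 0, "wz": 0, "gripper": 94},
    {"tx": 0, "ty": -100, "tz": 0, "wx": 0, "wy": 0, "wz": 0, "gripper": 94},
    {"tx": 0, "ty": -150, "tz": 0, "wx": 0, "wy": 0, "wz": 0, "gripper": 94},
    {"tx": 0, "ty": -192, "tz": 0, "wx": 0, "wy": 0, "wz": 0, "gripper": 94},
    {"tx": -300, "ty": -192, "tz": -295, "wx": 0, "wy": -0.6, "wz": 0, "gripper": 94},
    {"tx": -300, "ty": -192, "tz": -295, "wx": 0, "wy": -0.6, "wz": 0, "gripper": 94},
    {"tx": -300, "ty": -192, "tz": -295, "wx": 0, "wy": -0.6, "wz": 0, "gripper": 94},
    {"tx": -300, "ty": -192, "tz": -295, "wx": 0, "wy": -0.6, "wz": 0, "gripper": 94},
    {"tx": -300, "ty": -192, "tz": -295, "wx": 0, "wy": -0.6, "wz": 0, "gripper": 94},
    {"tx": -300, "ty": -192, "tz": -295, "wx": 0, "wy": -0.6, "wz": 0, "gripper": 94},
    {"tx": -300, "ty": -192, "tz": -295, "wx": 0, "wy": -0.6, "wz": 0, "gripper": 94},
    {"tx": -300, "ty": -192, "tz": -295, "wx": 0, "wy": -0.6, "wz": 0, "gripper": 94},
    {"tx": -300, "ty": -192, "tz": -295, "wx": 0, "wy": -0.6, "wz": 0, "gripper": 94},
    {"tx": -300, "ty": -192, "tz": -295, "wx": 0, "wy": -0.6, "wz": 0, "gripper": 94},
    {"tx": -621.5, "ty": -192, "tz": -611.7, "wx": 0, "wy": -1.214, "wz": 0, "gripper": 94},
    {"tx": -621.5, "ty": -192, "tz": -611.7, "wx": 0, "wy": -1.214, "wz": 0, "gripper": 94},
    {"tx": -621.5, "ty": -192, "tz": -611.7, "wx": 0, "wy": -1.214, "wz": 0, "gripper": 94},
    {"tx": -621.5, "ty": -192, "tz": -611.7, "wx": 0, "wy": -1.214, "wz": 0, "gripper": 94},
    {"tx": -621.5, "ty": -192, "tz": -611.7, "wx": 0, "wy": -1.214, "wz": 0, "gripper": 94},
    {"tx": -621.5, "ty": -192, "tz": -611.7, "wx": 0, "wy": -1.214, "wz": 0, "gripper": 94},
  ],
)

```text
t: 2.6
eef_pos: [0.51, 0.0824, 0.36]
tcp_rot: [[-0.112, 0.0, 0.994], [-0.994, -0.0, -0.112], [0.0, -1.0, 0.0]]
wrist_force: [0.5, -2.2, -0.3]
opening: 0.094
```

Run:
```python
from h import *
st();go([.588,.2105,.36],HY)
```

```text
t 2.6 pos [0.51   0.0824 0.36  ] F [ 0.52 -2.23 -0.33] M [-0.047 -0.084 -0.022] open 0.094 q [ 5.1  9.1 72.1 -0.  98.8 11.5]
shift mm [-136.    -0.    63.2] rot [-0.0004 -0.0002  0.0002]
```

Call:
send_rows(
  moves=[
    {"tx": -50, "ty": 0, "tz": 23, "wx": 0, "wy": 0, "wz": 0, "gripper": 94},
    {"tx": -95, "ty": 0, "tz": 44, "wx": 0, "wy": 0, "wz": 0, "gripper": 94},
    {"tx": -125, "ty": 0, "tz": 58, "wx": 0, "wy": 0, "wz": 0, "gripper": 94},
    {"tx": -136, "ty": 0, "tz": 63.2, "wx": 0, "wy": 0, "wz": 0, "gripper": 94},
    {"tx": -136, "ty": 0, "tz": 63.2, "wx": 0, "wy": 0, "wz": 0, "gripper": 94},
    {"tx": -136, "ty": 0, "tz": 63.2, "wx": 0, "wy": 0, "wz": 0, "gripper": 60},
    {"tx": -136, "ty": 0, "tz": 63.2, "wx": 0, "wy": 0, "wz": 0, "gripper": 60},
  ],
)

```text
t: 3.3
eef_pos: [0.5879, 0.2091, 0.3606]
tcp_rot: [[-0.113, 0.001, 0.994], [-0.994, -0.0, -0.113], [-0.0, -1.0, 0.001]]
wrist_force: [-0.1, 0.6, 0.7]
opening: 0.0816
```

Run:
```python
from h import *
np.set_printoptions(precision=4,suppress=True)
st();go([.588,.2105,.26],HY)
for c in('side','top'):
    im,d=ctrl.camera(c);cv2.imwrite(f'pics/{c}2.png',cv2.resize(im[100:300,180:340,::-1],None,fx=3,fy=3))
    print(c,proj(c,[.588,.2105,.276]),proj(c,ctrl.sense()['eef_pos']))
```

```text
t 3.3 pos [0.5879 0.2091 0.3606] F [-0.1   0.57  0.66] M [-0.012 -0.054  0.025] open 0.0816 q [ 16.2  24.7  52.1  -0.  103.1  22.7]
shift mm [ -1.4 100.6  -0.2] rot [-0.0011 -0.0015 -0.    ]
side [[250.4952 195.6029]] [[246.3222 165.3275]]
top [[238.6907 158.2453]] [[232.1001 149.1662]]
```

View pics/side2.png

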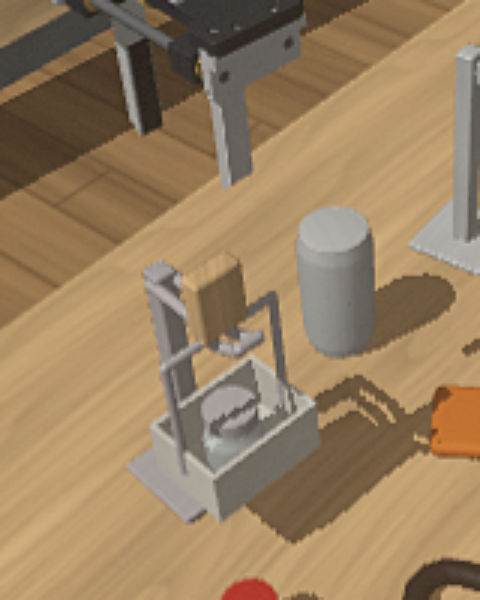

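View pics/top2.png

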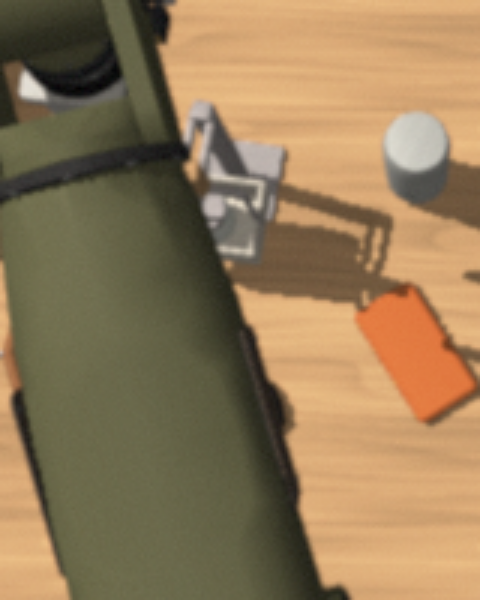

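Run:
```python
from h import *
s=st();p=s['eef_pos'];T=s['tcp_rot'];o=s['opening']/2
for k in(-1,1):
  for e in (o,o+.012):
    for x in(-.008,.008):
      a=proj('side',p+T[:,2]*k*e+T[:,0]*x)[0]; print(k,e,x,a.round(1),((a-[180,100])*3).round())
```

```text
t 3.4 pos [0.5879 0.2094 0.3607] F [ 0.12 -1.05 -0.13] M [-0.088 -0.074 -0.016] open 0.0732 q [ 16.3  24.7  52.   -0.  103.1  22.7]
-1 0.036609058484037824 -0.008 [254.8 175.1] [224. 225.]
-1 0.036609058484037824 0.008 [260.9 171.4] [243. 214.]
-1 0.04860905848403782 -0.008 [258.7 177.8] [236. 233.]
-1 0.04860905848403782 0.008 [264.8 174. ] [254. 222.]
1 0.036609058484037824 -0.008 [232.1 159.5] [156. 179.]
1 0.036609058484037824 0.008 [238.2 156.1] [175. 168.]
1 0.04860905848403782 -0.008 [228.6 157.1] [146. 171.]
1 0.04860905848403782 0.008 [234.6 153.7] [164. 161.]
```

Run:
```python
from h import *
np.set_printoptions(precision=4,suppress=True)
s=st()
im,d=ctrl.camera('side');W=cloud('side',d)
cv2.imwrite('pics/side3.png',cv2.resize(im[100:200,190:310,::-1],None,fx=6,fy=6))
print(ctrl.sense()['opening'])
for r in range(144,182,3):
    print(r,[tuple(W[r,c].round(3)) if np.isfinite(W[r,c,0]) and W[r,c,2]>.2 else 0 for c in range(224,268,6)])
```

```text
t 3.4 pos [0.5879 0.2094 0.3607] F [ 0.12 -1.05 -0.13] M [-0.088 -0.074 -0.016] open 0.0732 q [ 16.3  24.7  52.   -0.  103.1  22.7]
0.06926619386623817
144 [0, (np.float64(0.625), np.float64(0.211), np.float64(0.4)), 0, 0, 0, (np.float64(0.539), np.float64(0.225), np.float64(0.445)), (np.float64(0.537), np.float64(0.212), np.float64(0.439)), 0]
147 [0, 0, 0, 0, 0, (np.float64(0.541), np.float64(0.224), np.float64(0.438)), (np.float64(0.538), np.float64(0.212), np.float64(0.431)), 0]
150 [0, 0, 0, 0, 0, (np.float64(0.541), np.float64(0.225), np.float64(0.431)), (np.float64(0.539), np.float64(0.212), np.float64(0.424)), 0]
153 [0, 0, 0, 0, 0, (np.float64(0.54), np.float64(0.227), np.float64(0.426)), (np.float64(0.539), np.float64(0.212), np.float64(0.417)), 0]
156 [0, 0, 0, 0, 0, (np.float64(0.542), np.float64(0.226), np.float64(0.417)), (np.float64(0.539), np.float64(0.213), np.float64(0.41)), 0]
159 [0, 0, 0, 0, 0, (np.float64(0.543), np.float64(0.226), np.float64(0.41)), 0, 0]
162 [0, 0, 0, 0, 0, 0, 0, 0]
165 [0, 0, 0, 0, 0, 0, 0, 0]
168 [0, 0, 0, 0, 0, 0, 0, 0]
171 [0, 0, 0, 0, 0, 0, 0, 0]
174 [0, 0, 0, 0, 0, 0, 0, 0]
177 [0, 0, 0, 0, 0, 0, 0, 0]
180 [0, 0, 0, 0, 0, 0, 0, 0]
```

View pics/side3.png

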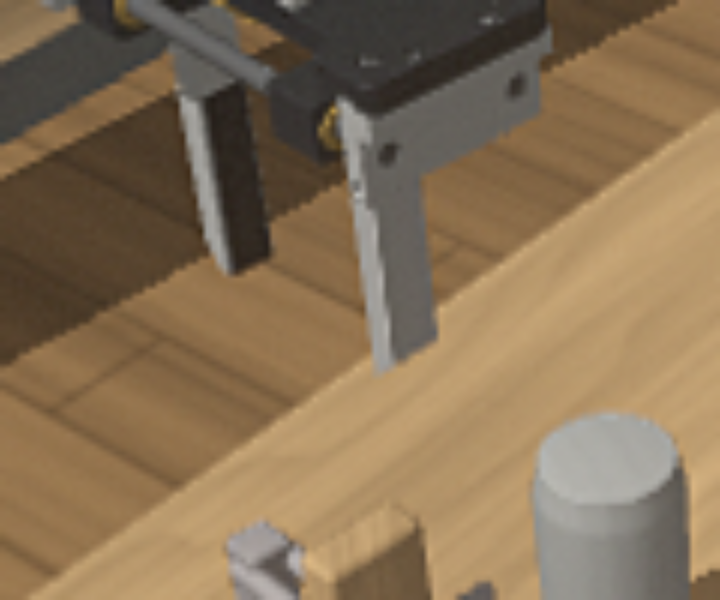

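Run:
```python
from h import *
np.set_printoptions(precision=3,suppress=True)
print('start tcp proj',proj('side',[.133,-.5333,.1674]))
W=cloud('side',np.load('pics/side0.npy'))
im=cv2.imread('pics/side0.png');cv2.imwrite('pics/st.png',cv2.resize(im[70:190,500:620],None,fx=5,fy=5))
for r in range(100,165,5): print(r,[list(W[r,c].round(3)) for c in range(535,575,8)])
s=st()
im,d=ctrl.camera('side');W=cloud('side',d);np.save('pics/side4.npy',d)
w=W[90:200,200:300].reshape(-1,3);w=w[(w[:,2]>.33)]
lo=w[w[:,2]<np.nanpercentile(w[:,2],100)]
for a,b in((.36,.38),(.38,.39),(.39,.40),(.40,.41),(.41,.42)):
    k=w[(w[:,2]>a)&(w[:,2]<b)];n=k[k[:,0]<.588];f=k[k[:,0]>.588]
    for g in(n,f): print(a,len(g),g.min(0) if len(g) else '',g.max(0) if len(g) else '')
```

```text
start tcp proj [[540.184 147.932]]
100 [[np.float64(0.136), np.float64(-0.013), np.float64(0.571)], [np.float64(0.125), np.float64(-0.018), np.float64(0.573)], [np.float64(0.214), np.float64(-1.246), np.float64(-0.03)], [np.float64(0.134), np.float64(-0.491), np.float64(0.35)], [np.float64(0.116), np.float64(-0.492), np.float64(0.356)]]
105 [[np.float64(0.133), np.float64(-0.011), np.float64(0.564)], [np.float64(0.232), np.float64(-1.192), np.float64(-0.036)], [np.float64(0.146), np.float64(-0.466), np.float64(0.342)], [np.float64(0.129), np.float64(-0.481), np.float64(0.342)], [np.float64(0.111), np.float64(-0.491), np.float64(0.343)]]
110 [[np.float64(0.13), np.float64(-0.008), np.float64(0.558)], [np.float64(0.212), np.float64(-1.054), np.float64(0.014)], [np.float64(0.139), np.float64(-0.44), np.float64(0.342)], [np.float64(0.122), np.float64(-0.454), np.float64(0.342)], [np.float64(0.105), np.float64(-0.468), np.float64(0.342)]]
115 [[np.float64(0.127), np.float64(-0.008), np.float64(0.549)], [np.float64(0.201), np.float64(-1.011), np.float64(0.015)], [np.float64(0.135), np.floa
[... 2662 characters left out ...]
004)], [np.float64(0.122), np.float64(-0.744), np.float64(-0.006)], [np.float64(0.13), np.float64(-1.902), np.float64(-0.744)], [np.float64(0.088), np.float64(-1.945), np.float64(-0.751)], [np.float64(0.045), np.float64(-1.965), np.float64(-0.743)]]
t 3.45 pos [0.588 0.21  0.361] F [ 0.39  0.93 -0.04] M [-0.031 -0.102  0.001] open 0.0693 q [ 16.3  24.8  52.   -0.  103.1  22.7]
0.36 0  
0.36 0  
0.38 0  
0.38 0  
0.39 1 [0.549 0.218 0.399] [0.549 0.218 0.399]
0.39 10 [0.622 0.2   0.397] [0.626 0.217 0.4  ]
0.4 23 [0.539 0.209 0.401] [0.552 0.226 0.41 ]
0.4 41 [0.621 0.198 0.4  ] [0.634 0.218 0.41 ]
0.41 46 [0.539 0.207 0.41 ] [0.551 0.227 0.42 ]
0.41 48 [0.621 0.198 0.41 ] [0.635 0.217 0.42 ]
```

View pics/st.png

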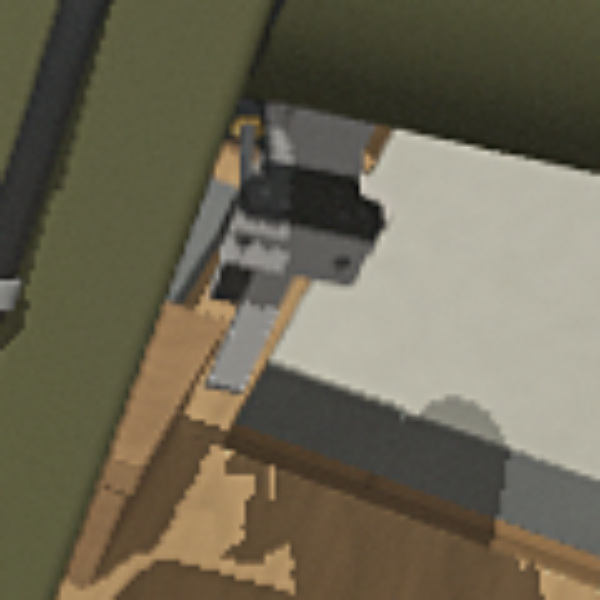

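The side picture shows the finger ends at (230,145) and (255,161). Depth puts them at z≈0.398, but the reported TCP is 0.361. The start picture has the same offset of about 37 mm. Before trusting either value, I'll lower to reported z 0.265 and close lightly. If the report is right the fingers stop at 20 mm, and if the picture is right they pass above the block.

Call:
send_rows(
  force=4,
  moves=[
    {"tx": 0, "ty": 15, "tz": 0, "wx": 0, "wy": 0, "wz": 0, "gripper": 60},
    {"tx": 0, "ty": 40, "tz": 0, "wx": 0, "wy": 0, "wz": 0, "gripper": 60},
    {"tx": 0, "ty": 65, "tz": 0, "wx": 0, "wy": 0, "wz": 0, "gripper": 60},
    {"tx": 0, "ty": 85, "tz": 0, "wx": 0, "wy": 0, "wz": 0, "gripper": 60},
    {"tx": 0, "ty": 95, "tz": 0, "wx": 0, "wy": 0, "wz": 0, "gripper": 60},
    {"tx": 0, "ty": 95, "tz": 0, "wx": 0, "wy": 0, "wz": 0, "gripper": 60},
    {"tx": 0, "ty": 95, "tz": 0, "wx": 0, "wy": 0, "wz": 0, "gripper": 60},
  ],
)

```text
t: 4.2
eef_pos: [0.5882, 0.2098, 0.2667]
tcp_rot: [[-0.112, 0.002, 0.994], [-0.994, 0.0, -0.112], [-0.001, -1.0, 0.002]]
wrist_force: [0.4, -0.1, 0.4]
opening: 0.06
```

Run:
```python
from h import *
np.set_printoptions(precision=3,suppress=True)
s=st()
im,d=ctrl.camera('side');W=cloud('side',d);np.save('pics/side5.npy',d)
cv2.imwrite('pics/side5.png',cv2.resize(im[130:290,190:310,::-1],None,fx=3.7,fy=3.7))
col=im[130:230,200:300].reshape(-1,3).astype(int)
w=W[130:230,200:300].reshape(-1,3);k=(w[:,2]>.27)&(w[:,2]<.40)&(abs(col[:,0]-col[:,2])<30);w=w[k]
for a in np.arange(.27,.35,.01):
    k=w[(w[:,2]>a)&(w[:,2]<a+.01)];n=k[k[:,0]<.588];f=k[k[:,0]>.588]
    for g in(n,f): print(a.round(2),len(g),*( (g.min(0),g.max(0)) if len(g) else ''))
```

```text
t 4.2 pos [0.588 0.21  0.267] F [ 0.4  -0.14  0.39] M [-0.03  -0.045 -0.028] open 0.06 q [16.3 24.3 64.7 -0.  90.9 22.7]
0.27 0
0.27 0
0.28 0
0.28 0
0.29 1 [0.578 0.208 0.29 ] [0.578 0.208 0.29 ]
0.29 0
0.3 2 [0.552 0.225 0.306] [0.557 0.226 0.309]
0.3 15 [0.616 0.2   0.305] [0.625 0.218 0.31 ]
0.31 24 [0.545 0.208 0.31 ] [0.555 0.227 0.319]
0.31 30 [0.616 0.201 0.311] [0.628 0.219 0.32 ]
0.32 36 [0.544 0.209 0.32 ] [0.557 0.227 0.329]
0.32 34 [0.616 0.199 0.32 ] [0.628 0.219 0.329]
0.33 38 [0.544 0.207 0.33 ] [0.555 0.227 0.34 ]
0.33 41 [0.616 0.199 0.33 ] [0.63  0.219 0.34 ]
0.34 36 [0.543 0.209 0.34 ] [0.557 0.227 0.349]
0.34 32 [0.616 0.201 0.34 ] [0.628 0.218 0.35 ]
```

View pics/side5.png

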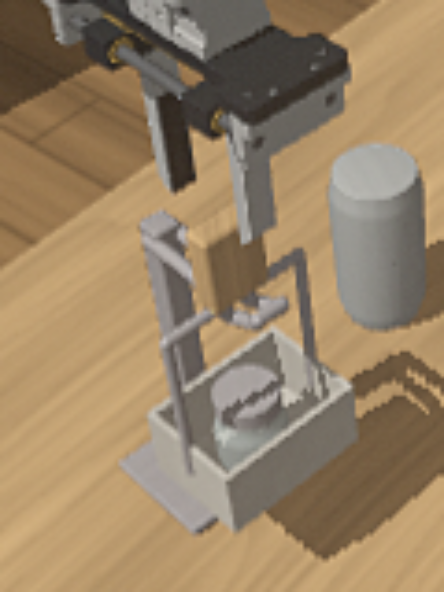

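The picture again puts the finger ends at about z 0.305, above the block top. Now the light closing test.

Call:
send_rows(
  force=3,
  moves=[
    {"tx": 0, "ty": 0, "tz": 0, "wx": 0, "wy": 0, "wz": 0, "gripper": 12},
    {"tx": 0, "ty": 0, "tz": 0, "wx": 0, "wy": 0, "wz": 0, "gripper": 12},
    {"tx": 0, "ty": 0, "tz": 0, "wx": 0, "wy": 0, "wz": 0, "gripper": 12},
    {"tx": 0, "ty": 0, "tz": 0, "wx": 0, "wy": 0, "wz": 0, "gripper": 12},
    {"tx": 0, "ty": 0, "tz": 0, "wx": 0, "wy": 0, "wz": 0, "gripper": 12},
    {"tx": 0, "ty": 0, "tz": 0, "wx": 0, "wy": 0, "wz": 0, "gripper": 12},
  ],
)

```text
t: 4.85
eef_pos: [0.5883, 0.2099, 0.2669]
tcp_rot: [[-0.112, 0.003, 0.994], [-0.994, 0.001, -0.112], [-0.001, -1.0, 0.003]]
wrist_force: [-0.4, -0.1, -0.0]
opening: 0.0158
```

The fingers closed past 20 mm to 15.8 mm, so the picture is right: the real finger ends sit about 38 mm above the reported TCP. I'll allow for that from here on. Reopen, lower by 46 mm, then grip.

Call:
send_rows(
  force=25,
  moves=[
    {"tx": 0, "ty": 0, "tz": 0, "wx": 0, "wy": 0, "wz": 0, "gripper": 50},
    {"tx": 0, "ty": 0, "tz": 0, "wx": 0, "wy": 0, "wz": 0, "gripper": 50},
    {"tx": 0, "ty": 0, "tz": 0, "wx": 0, "wy": 0, "wz": 0, "gripper": 50},
    {"tx": 0, "ty": 0, "tz": 0, "wx": 0, "wy": 0, "wz": 0, "gripper": 50},
    {"tx": 0, "ty": 8, "tz": 0, "wx": 0, "wy": 0, "wz": 0, "gripper": 50},
    {"tx": 0, "ty": 16, "tz": 0, "wx": 0, "wy": 0, "wz": 0, "gripper": 50},
    {"tx": 0, "ty": 24, "tz": 0, "wx": 0, "wy": 0, "wz": 0, "gripper": 50},
    {"tx": 0, "ty": 24, "tz": 0, "wx": 0, "wy": 0, "wz": 0, "gripper": 50},
  ],
)

```text
t: 5.65
eef_pos: [0.5879, 0.2097, 0.2412]
tcp_rot: [[-0.112, 0.0, 0.994], [-0.994, -0.0, -0.112], [0.0, -1.0, 0.0]]
wrist_force: [-0.2, 0.1, -0.1]
opening: 0.05
```

Call:
send_rows(
  force=25,
  moves=[
    {"tx": 0, "ty": 6, "tz": 0, "wx": 0, "wy": 0, "wz": 0, "gripper": 50},
    {"tx": 0, "ty": 12, "tz": 0, "wx": 0, "wy": 0, "wz": 0, "gripper": 50},
    {"tx": 0, "ty": 18, "tz": 0, "wx": 0, "wy": 0, "wz": 0, "gripper": 50},
    {"tx": 0, "ty": 22, "tz": 0, "wx": 0, "wy": 0, "wz": 0, "gripper": 50},
    {"tx": 0, "ty": 22, "tz": 0, "wx": 0, "wy": 0, "wz": 0, "gripper": 50},
  ],
)

```text
t: 6.15
eef_pos: [0.5877, 0.2097, 0.2185]
tcp_rot: [[-0.112, -0.0, 0.994], [-0.994, -0.0, -0.112], [0.0, -1.0, -0.0]]
wrist_force: [-0.1, 0.2, -0.2]
opening: 0.0501
```

Run:
```python
from h import *
s=st()
im,d=ctrl.camera('side')
cv2.imwrite('pics/side6.png',cv2.resize(im[130:290,190:310,::-1],None,fx=3.7,fy=3.7))
```

```text
t 6.15 pos [0.5877 0.2097 0.2185] F [-0.12  0.23 -0.22] M [-0.041 -0.087 -0.022] open 0.0501 q [16.3 25.2 69.6 -0.  85.2 22.7]
```

View pics/side6.png

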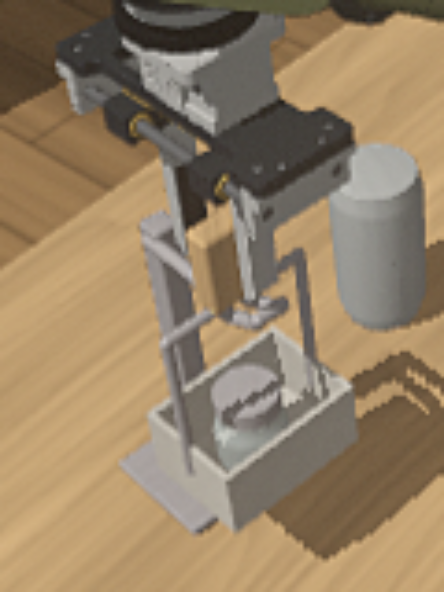

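The fingers now straddle the block, with no contact force. Closing gently, then firming up the grip.

Call:
send_rows(
  force=8,
  moves=[
    {"tx": 0, "ty": 0, "tz": 0, "wx": 0, "wy": 0, "wz": 0, "gripper": 40},
    {"tx": 0, "ty": 0, "tz": 0, "wx": 0, "wy": 0, "wz": 0, "gripper": 30},
    {"tx": 0, "ty": 0, "tz": 0, "wx": 0, "wy": 0, "wz": 0, "gripper": 24},
    {"tx": 0, "ty": 0, "tz": 0, "wx": 0, "wy": 0, "wz": 0, "gripper": 18},
    {"tx": 0, "ty": 0, "tz": 0, "wx": 0, "wy": 0, "wz": 0, "gripper": 10},
    {"tx": 0, "ty": 0, "tz": 0, "wx": 0, "wy": 0, "wz": 0, "gripper": 10},
  ],
)

```text
t: 6.8
eef_pos: [0.588, 0.2097, 0.2191]
tcp_rot: [[-0.112, 0.001, 0.994], [-0.994, -0.0, -0.112], [0.0, -1.0, 0.001]]
wrist_force: [1.2, 0.1, 0.1]
opening: 0.0199
```

Call:
send_rows(
  force=30,
  moves=[
    {"tx": 0, "ty": 0, "tz": 0, "wx": 0, "wy": 0, "wz": 0, "gripper": 0},
    {"tx": 0, "ty": 0, "tz": 0, "wx": 0, "wy": 0, "wz": 0, "gripper": 0},
    {"tx": 0, "ty": 0, "tz": 0, "wx": 0, "wy": 0, "wz": 0, "gripper": 0},
  ],
)

```text
t: 7.1
eef_pos: [0.588, 0.2097, 0.2191]
tcp_rot: [[-0.113, 0.001, 0.994], [-0.994, -0.0, -0.113], [0.0, -1.0, 0.001]]
wrist_force: [0.1, 0.3, 0.3]
opening: 0.0195
```

Run:
```python
from h import *
s=st()
```

```text
t 7.1 pos [0.588  0.2097 0.2191] F [0.13 0.33 0.26] M [-0.035 -0.259  0.017] open 0.0195 q [16.3 25.2 69.6 -0.  85.2 22.7]
```

Call:
send_rows(
  force=30,
  moves=[
    {"tx": 0, "ty": -1, "tz": 0, "wx": 0, "wy": 0, "wz": 0, "gripper": 0},
    {"tx": 0, "ty": -3, "tz": 0, "wx": 0, "wy": 0, "wz": 0, "gripper": 0},
    {"tx": 0, "ty": -6, "tz": 0, "wx": 0, "wy": 0, "wz": 0, "gripper": 0},
    {"tx": 0, "ty": -10, "tz": 0, "wx": 0, "wy": 0, "wz": 0, "gripper": 0},
    {"tx": 0, "ty": -15, "tz": 0, "wx": 0, "wy": 0, "wz": 0, "gripper": 0},
    {"tx": 0, "ty": -20, "tz": 0, "wx": 0, "wy": 0, "wz": 0, "gripper": 0},
    {"tx": 0, "ty": -25, "tz": 0, "wx": 0, "wy": 0, "wz": 0, "gripper": 0},
    {"tx": 0, "ty": -30, "tz": 0, "wx": 0, "wy": 0, "wz": 0, "gripper": 0},
    {"tx": 0, "ty": -34, "tz": 0, "wx": 0, "wy": 0, "wz": 0, "gripper": 0},
    {"tx": 0, "ty": -37, "tz": 0, "wx": 0, "wy": 0, "wz": 0, "gripper": 0},
    {"tx": 0, "ty": -38, "tz": 0, "wx": 0, "wy": 0, "wz": 0, "gripper": 0},
    {"tx": 0, "ty": -38, "tz": 0, "wx": 0, "wy": 0, "wz": 0, "gripper": 0},
  ],
)

```text
t: 8.3
eef_pos: [0.588, 0.2097, 0.2571]
tcp_rot: [[-0.112, 0.001, 0.994], [-0.994, -0.0, -0.112], [0.0, -1.0, 0.001]]
wrist_force: [-0.2, -0.8, -5.5]
opening: 0.0194
```

Run:
```python
from h import *
s=st()
im,d=ctrl.camera('side')
cv2.imwrite('pics/side7.png',cv2.resize(im[130:290,190:310,::-1],None,fx=3.7,fy=3.7))
```

```text
t 8.3 pos [0.588  0.2097 0.2571] F [-0.21 -0.8  -5.51] M [ 0.022 -0.067  0.049] open 0.0194 q [16.3 24.5 65.7 -0.  89.8 22.7]
```

View pics/side7.png

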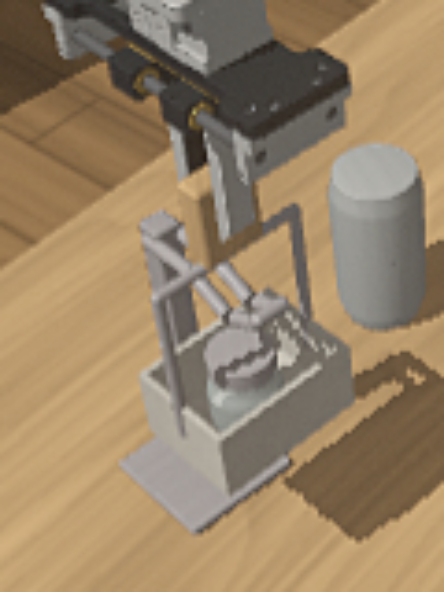

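The caddy is lifted, level, with the jar standing in it. The load reads 5.4 N and the bar is at z≈0.270. Moving it out along the hook.

Call:
send_rows(
  force=30,
  moves=[
    {"tx": 0, "ty": 0, "tz": -1, "wx": 0, "wy": 0, "wz": 0, "gripper": 0},
    {"tx": 0, "ty": 0, "tz": -4, "wx": 0, "wy": 0, "wz": 0, "gripper": 0},
    {"tx": 0, "ty": 0, "tz": -9, "wx": 0, "wy": 0, "wz": 0, "gripper": 0},
    {"tx": 0, "ty": 0, "tz": -16, "wx": 0, "wy": 0, "wz": 0, "gripper": 0},
    {"tx": 0, "ty": 0, "tz": -24, "wx": 0, "wy": 0, "wz": 0, "gripper": 0},
    {"tx": 0, "ty": 0, "tz": -33, "wx": 0, "wy": 0, "wz": 0, "gripper": 0},
    {"tx": 0, "ty": 0, "tz": -42, "wx": 0, "wy": 0, "wz": 0, "gripper": 0},
    {"tx": 0, "ty": 0, "tz": -51, "wx": 0, "wy": 0, "wz": 0, "gripper": 0},
    {"tx": 0, "ty": 0, "tz": -60, "wx": 0, "wy": 0, "wz": 0, "gripper": 0},
    {"tx": 0, "ty": 0, "tz": -69, "wx": 0, "wy": 0, "wz": 0, "gripper": 0},
    {"tx": 0, "ty": 0, "tz": -78, "wx": 0, "wy": 0, "wz": 0, "gripper": 0},
    {"tx": 0, "ty": 0, "tz": -87, "wx": 0, "wy": 0, "wz": 0, "gripper": 0},
    {"tx": 0, "ty": 0, "tz": -96, "wx": 0, "wy": 0, "wz": 0, "gripper": 0},
    {"tx": 0, "ty": 0, "tz": -105, "wx": 0, "wy": 0, "wz": 0, "gripper": 0},
    {"tx": 0, "ty": 0, "tz": -113, "wx": 0, "wy": 0, "wz": 0, "gripper": 0},
    {"tx": 0, "ty": 0, "tz": -120, "wx": 0, "wy": 0, "wz": 0, "gripper": 0},
    {"tx": 0, "ty": 0, "tz": -125, "wx": 0, "wy": 0, "wz": 0, "gripper": 0},
    {"tx": 0, "ty": 0, "tz": -128, "wx": 0, "wy": 0, "wz": 0, "gripper": 0},
    {"tx": 0, "ty": 0, "tz": -130, "wx": 0, "wy": 0, "wz": 0, "gripper": 0},
    {"tx": 0, "ty": 0, "tz": -130, "wx": 0, "wy": 0, "wz": 0, "gripper": 0},
  ],
)

```text
t: 10.35
eef_pos: [0.4587, 0.2243, 0.2569]
tcp_rot: [[-0.112, 0.0, 0.994], [-0.994, -0.0, -0.112], [0.0, -1.0, 0.0]]
wrist_force: [-0.6, -0.5, -6.1]
opening: 0.0198
```

```bash
sed -i 's/x\*np.array(\[np.cos(a)/x*np.array([np.cos(a)/' h.py
python3 - <<'E'
from h import *
s=st();print(rodpt(-.245));go([*rodpt(-.245),.262],RY)
E
```

```text
t 10.35 pos [0.4587 0.2243 0.2569] F [-0.62 -0.54 -6.13] M [-0.014 -0.015  0.041] open 0.0198 q [22.   9.  85.4 -0.  85.6 28.4]
[ 0.40756994 -0.2273791 ]
shift mm [454.6  -5.   -0. ] rot [-0.0004 -0.2017  0.0003]
```

Call:
send_rows(
  force=30,
  moves=[
    {"tx": 2, "ty": 0, "tz": 0, "wx": 0, "wy": 0, "wz": 0, "gripper": 0},
    {"tx": 6, "ty": 0, "tz": 0, "wx": 0, "wy": -0.003, "wz": 0, "gripper": 0},
    {"tx": 13, "ty": -1, "tz": 0, "wx": 0, "wy": -0.006, "wz": 0, "gripper": 0},
    {"tx": 22, "ty": -1, "tz": 0, "wx": 0, "wy": -0.01, "wz": 0, "gripper": 0},
    {"tx": 33, "ty": -1, "tz": 0, "wx": 0, "wy": -0.015, "wz": 0, "gripper": 0},
    {"tx": 46, "ty": -2, "tz": 0, "wx": 0, "wy": -0.02, "wz": 0, "gripper": 0},
    {"tx": 60, "ty": -2, "tz": 0, "wx": 0, "wy": -0.026, "wz": 0, "gripper": 0},
    {"tx": 75, "ty": -3, "tz": 0, "wx": 0, "wy": -0.033, "wz": 0, "gripper": 0},
    {"tx": 90, "ty": -3, "tz": 0, "wx": 0, "wy": -0.04, "wz": 0, "gripper": 0},
    {"tx": 105, "ty": -3, "tz": 0, "wx": 0, "wy": -0.046, "wz": 0, "gripper": 0},
    {"tx": 120, "ty": -4, "tz": 0, "wx": 0, "wy": -0.053, "wz": 0, "gripper": 0},
    {"tx": 135, "ty": -4, "tz": 0, "wx": 0, "wy": -0.06, "wz": 0, "gripper": 0},
    {"tx": 150, "ty": -4, "tz": 0, "wx": 0, "wy": -0.066, "wz": 0, "gripper": 0},
    {"tx": 165, "ty": -5, "tz": 0, "wx": 0, "wy": -0.073, "wz": 0, "gripper": 0},
    {"tx": 180, "ty": -5, "tz": 0, "wx": 0, "wy": -0.08, "wz": 0, "gripper": 0},
    {"tx": 194, "ty": -5, "tz": 0, "wx": 0, "wy": -0.086, "wz": 0, "gripper": 0},
    {"tx": 206, "ty": -5, "tz": 0, "wx": 0, "wy": -0.092, "wz": 0, "gripper": 0},
    {"tx": 215, "ty": -5, "tz": 0, "wx": 0, "wy": -0.096, "wz": 0, "gripper": 0},
    {"tx": 220, "ty": -5, "tz": 0, "wx": 0, "wy": -0.099, "wz": 0, "gripper": 0},
    {"tx": 222, "ty": -5, "tz": 0, "wx": 0, "wy": -0.1, "wz": 0, "gripper": 0},
  ],
)

```text
t: 12.35
eef_pos: [0.4336, 0.0032, 0.2621]
tcp_rot: [[-0.013, 0.001, 1.0], [-1.0, -0.0, -0.013], [0.0, -1.0, 0.001]]
wrist_force: [-0.6, -0.2, -5.2]
opening: 0.0199
```

Run:
```python
from h import *
s=st();go([*rodpt(-.245),.262],RY)
```

```text
t 12.35 pos [0.4336 0.0032 0.2621] F [-0.57 -0.22 -5.2 ] M [ 0.028 -0.053 -0.013] open 0.0199 q [-4.4 -1.5 95.9 -0.  85.6 -3.7]
shift mm [ 2.309e+02  1.000e-01 -2.300e+01] rot [-0.0006 -0.1022  0.0002]
```

Call:
send_rows(
  force=30,
  moves=[
    {"tx": 2, "ty": 0, "tz": 0, "wx": 0, "wy": 0, "wz": 0, "gripper": 0},
    {"tx": 6, "ty": 0, "tz": -1, "wx": 0, "wy": -0.003, "wz": 0, "gripper": 0},
    {"tx": 13, "ty": 0, "tz": -1, "wx": 0, "wy": -0.006, "wz": 0, "gripper": 0},
    {"tx": 22, "ty": 0, "tz": -2, "wx": 0, "wy": -0.01, "wz": 0, "gripper": 0},
    {"tx": 33, "ty": 0, "tz": -3, "wx": 0, "wy": -0.015, "wz": 0, "gripper": 0},
    {"tx": 46, "ty": 0, "tz": -5, "wx": 0, "wy": -0.02, "wz": 0, "gripper": 0},
    {"tx": 60, "ty": 0, "tz": -6, "wx": 0, "wy": -0.026, "wz": 0, "gripper": 0},
    {"tx": 76, "ty": 0, "tz": -8, "wx": 0, "wy": -0.034, "wz": 0, "gripper": 0},
    {"tx": 92, "ty": 0, "tz": -9, "wx": 0, "wy": -0.041, "wz": 0, "gripper": 0},
    {"tx": 108, "ty": 0, "tz": -11, "wx": 0, "wy": -0.048, "wz": 0, "gripper": 0},
    {"tx": 124, "ty": 0, "tz": -12, "wx": 0, "wy": -0.055, "wz": 0, "gripper": 0},
    {"tx": 140, "ty": 0, "tz": -14, "wx": 0, "wy": -0.062, "wz": 0, "gripper": 0},
    {"tx": 156, "ty": 0, "tz": -16, "wx": 0, "wy": -0.069, "wz": 0, "gripper": 0},
    {"tx": 172, "ty": 0, "tz": -17, "wx": 0, "wy": -0.076, "wz": 0, "gripper": 0},
    {"tx": 188, "ty": 0, "tz": -19, "wx": 0, "wy": -0.083, "wz": 0, "gripper": 0},
    {"tx": 202, "ty": 0, "tz": -20, "wx": 0, "wy": -0.089, "wz": 0, "gripper": 0},
    {"tx": 214, "ty": 0, "tz": -21, "wx": 0, "wy": -0.095, "wz": 0, "gripper": 0},
    {"tx": 223, "ty": 0, "tz": -22, "wx": 0, "wy": -0.099, "wz": 0, "gripper": 0},
    {"tx": 229, "ty": 0, "tz": -23, "wx": 0, "wy": -0.101, "wz": 0, "gripper": 0},
    {"tx": 231, "ty": 0, "tz": -23, "wx": 0, "wy": -0.102, "wz": 0, "gripper": 0},
  ],
)

```text
t: 14.35
eef_pos: [0.4074, -0.2279, 0.262]
tcp_rot: [[0.088, 0.0, 0.996], [-0.996, -0.0, 0.088], [0.0, -1.0, 0.0]]
wrist_force: [-0.2, -0.2, -5.8]
opening: 0.02
```

Run:
```python
from h import *
np.set_printoptions(precision=4,suppress=True)
s=st();go([*rodpt(-.150),.262],RY)
for c in('side','top'):
    im,d=ctrl.camera(c);cv2.imwrite(f'pics/{c}8.png',im[:,:,::-1]);np.save(f'pics/{c}8.npy',d)
    W=cloud(c,d).reshape(-1,3);col=im.reshape(-1,3).astype(int)
    k=(abs(W[:,0]-s['eef_pos'][0])<.05)&(abs(W[:,1]-s['eef_pos'][1])<.075)
    q=W[k&(W[:,2]>.258)&(W[:,2]<.29)&(col[:,0]-col[:,2]<35)];q=q[abs(q[:,1]-s['eef_pos'][1])>.028]
    print(c,len(q),q.min(0) if len(q) else '',q.max(0) if len(q) else '',q.mean(0))
    if len(q)>9: print(cv2.fitLine(q[:,:3].astype(np.float32)*1000,cv2.DIST_HUBER,0,.01,.01).ravel())
```

```text
t 14.35 pos [ 0.4074 -0.2279  0.262 ] F [-0.25 -0.2  -5.8 ] M [ 0.055 -0.016 -0.041] open 0.02 q [-33.7   3.   91.3   0.   85.6 -38.8]
shift mm [-0.5  0.1 95.2] rot [-0.0005 -0.0005  0.0002]
side 36 [ 0.3981 -0.278   0.2585] [ 0.4087 -0.1698  0.279 ] [ 0.4024 -0.1814  0.2714]
[  -0.0718    0.9506   -0.3021  402.4578 -181.2619  273.3788]
top 13 [ 0.4011 -0.1812  0.2612] [ 0.4081 -0.1726  0.2789] [ 0.4049 -0.1759  0.2734]
[   0.074    -0.2375    0.9686  404.7964 -175.7113  272.818 ]
```

View pics/side8.png

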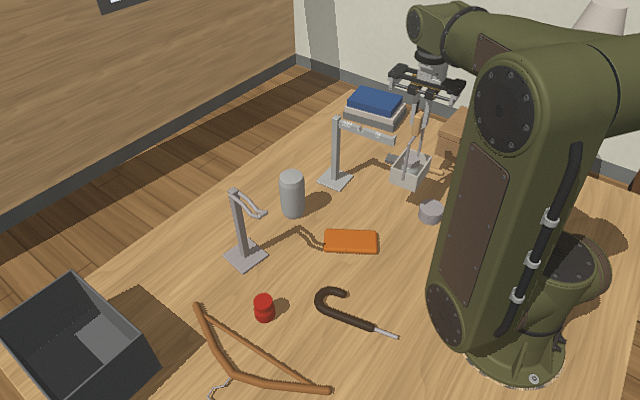

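View pics/top8.png

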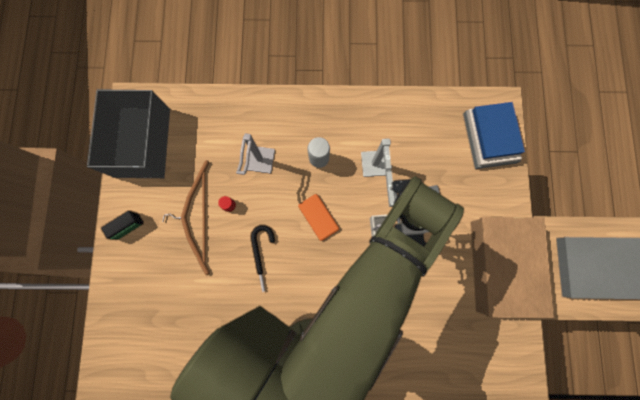

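Run:
```python
import cv2
a=cv2.imread('pics/side8.png');cv2.imwrite('pics/s8z.png',cv2.resize(a[60:200,320:470],None,fx=4,fy=4,interpolation=cv2.INTER_CUBIC))
```

```text
(no output)
```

View pics/s8z.png

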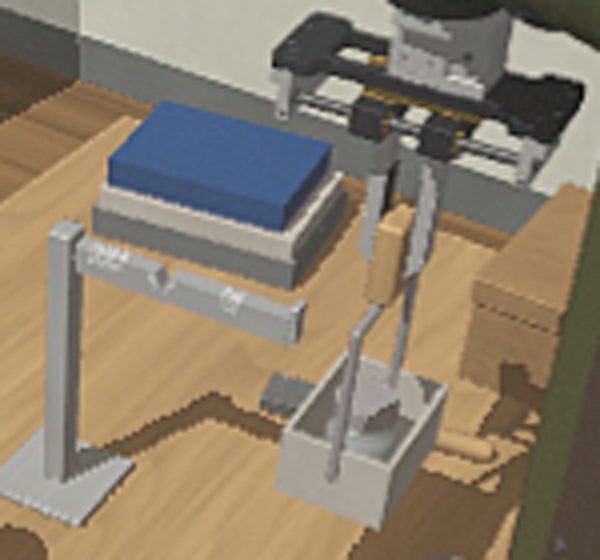

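The zoomed crop shows the caddy level with the jar standing, and the rod's free end at (300,320) lined up with the opening between the wires. Moving in over the plain outer part.

Call:
send_rows(
  force=30,
  moves=[
    {"tx": 0, "ty": 0, "tz": 1, "wx": 0, "wy": 0, "wz": 0, "gripper": 0},
    {"tx": 0, "ty": 0, "tz": 4, "wx": 0, "wy": 0, "wz": 0, "gripper": 0},
    {"tx": 0, "ty": 0, "tz": 9, "wx": 0, "wy": 0, "wz": 0, "gripper": 0},
    {"tx": 0, "ty": 0, "tz": 16, "wx": 0, "wy": 0, "wz": 0, "gripper": 0},
    {"tx": 0, "ty": 0, "tz": 24, "wx": 0, "wy": 0, "wz": 0, "gripper": 0},
    {"tx": 0, "ty": 0, "tz": 32, "wx": 0, "wy": 0, "wz": 0, "gripper": 0},
    {"tx": 0, "ty": 0, "tz": 40, "wx": 0, "wy": 0, "wz": 0, "gripper": 0},
    {"tx": 0, "ty": 0, "tz": 48, "wx": 0, "wy": 0, "wz": 0, "gripper": 0},
    {"tx": 0, "ty": 0, "tz": 56, "wx": 0, "wy": 0, "wz": 0, "gripper": 0},
    {"tx": 0, "ty": 0, "tz": 64, "wx": 0, "wy": 0, "wz": 0, "gripper": 0},
    {"tx": 0, "ty": 0, "tz": 72, "wx": 0, "wy": 0, "wz": 0, "gripper": 0},
    {"tx": 0, "ty": 0, "tz": 80, "wx": 0, "wy": 0, "wz": 0, "gripper": 0},
    {"tx": 0, "ty": 0, "tz": 87, "wx": 0, "wy": 0, "wz": 0, "gripper": 0},
    {"tx": 0, "ty": 0, "tz": 92, "wx": 0, "wy": 0, "wz": 0, "gripper": 0},
    {"tx": 0, "ty": 0, "tz": 95, "wx": 0, "wy": 0, "wz": 0, "gripper": 0},
    {"tx": 0, "ty": 0, "tz": 95, "wx": 0, "wy": 0, "wz": 0, "gripper": 0},
  ],
)

```text
t: 16.05
eef_pos: [0.5024, -0.219, 0.262]
tcp_rot: [[0.089, 0.0, 0.996], [-0.996, -0.0, 0.089], [0.0, -1.0, 0.0]]
wrist_force: [0.2, -0.4, -5.8]
opening: 0.0197
```

Run:
```python
from h import *
np.set_printoptions(precision=4,suppress=True)
s=st();go([*rodpt(-.150),.229],RY)
im,d=ctrl.camera('side');cv2.imwrite(f'pics/side9.png',cv2.resize(im[60:200,320:470,::-1],None,fx=4,fy=4,interpolation=cv2.INTER_CUBIC))
```

```text
t 16.05 pos [ 0.5024 -0.219   0.262 ] F [ 0.17 -0.42 -5.75] M [-0.014 -0.146 -0.007] open 0.0197 q [-27.4  13.9  78.9   0.   87.2 -32.5]
shift mm [-0.1 33.  -0.3] rot [-0.0004 -0.0001  0.0001]
```

View pics/side9.png

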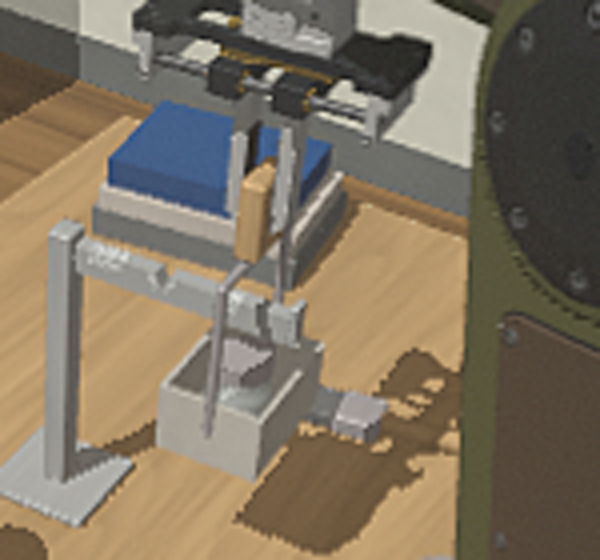

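The rod passes between the wires under the bar. Lowering now, and slowly for the last millimetres.

Call:
send_rows(
  force=30,
  moves=[
    {"tx": 0, "ty": 1, "tz": 0, "wx": 0, "wy": 0, "wz": 0, "gripper": 0},
    {"tx": 0, "ty": 4, "tz": 0, "wx": 0, "wy": 0, "wz": 0, "gripper": 0},
    {"tx": 0, "ty": 8, "tz": 0, "wx": 0, "wy": 0, "wz": 0, "gripper": 0},
    {"tx": 0, "ty": 13, "tz": 0, "wx": 0, "wy": 0, "wz": 0, "gripper": 0},
    {"tx": 0, "ty": 18, "tz": 0, "wx": 0, "wy": 0, "wz": 0, "gripper": 0},
    {"tx": 0, "ty": 23, "tz": 0, "wx": 0, "wy": 0, "wz": 0, "gripper": 0},
    {"tx": 0, "ty": 27, "tz": 0, "wx": 0, "wy": 0, "wz": 0, "gripper": 0},
    {"tx": 0, "ty": 30, "tz": 0, "wx": 0, "wy": 0, "wz": 0, "gripper": 0},
    {"tx": 0, "ty": 32, "tz": 0, "wx": 0, "wy": 0, "wz": 0, "gripper": 0},
    {"tx": 0, "ty": 33, "tz": 0, "wx": 0, "wy": 0, "wz": 0, "gripper": 0},
    {"tx": 0, "ty": 33, "tz": 0, "wx": 0, "wy": 0, "wz": 0, "gripper": 0},
  ],
)

```text
t: 17.2
eef_pos: [0.5022, -0.219, 0.229]
tcp_rot: [[0.089, 0.0, 0.996], [-0.996, -0.0, 0.089], [0.0, -1.0, 0.0]]
wrist_force: [-0.1, 0.6, -5.7]
opening: 0.0194
```

Call:
send_rows(
  moves=[
    {"tx": 0, "ty": 0.5, "tz": 0, "wx": 0, "wy": 0, "wz": 0, "gripper": 0},
    {"tx": 0, "ty": 1, "tz": 0, "wx": 0, "wy": 0, "wz": 0, "gripper": 0},
    {"tx": 0, "ty": 1, "tz": 0, "wx": 0, "wy": 0, "wz": 0, "gripper": 0},
  ],
)

```text
t: 17.5
eef_pos: [0.5022, -0.219, 0.228]
tcp_rot: [[0.089, 0.0, 0.996], [-0.996, -0.0, 0.089], [0.0, -1.0, 0.0]]
wrist_force: [-0.2, -0.2, -6.7]
opening: 0.0196
```

Call:
send_rows(
  moves=[
    {"tx": 0, "ty": 0.5, "tz": 0, "wx": 0, "wy": 0, "wz": 0, "gripper": 0},
    {"tx": 0, "ty": 1, "tz": 0, "wx": 0, "wy": 0, "wz": 0, "gripper": 0},
    {"tx": 0, "ty": 1, "tz": 0, "wx": 0, "wy": 0, "wz": 0, "gripper": 0},
  ],
)

```text
t: 17.8
eef_pos: [0.5022, -0.219, 0.2269]
tcp_rot: [[0.089, 0.0, 0.996], [-0.996, -0.0, 0.089], [0.0, -1.0, 0.0]]
wrist_force: [-0.0, -0.7, -4.8]
opening: 0.0199
```

Call:
send_rows(
  moves=[
    {"tx": 0, "ty": 0.5, "tz": 0, "wx": 0, "wy": 0, "wz": 0, "gripper": 0},
    {"tx": 0, "ty": 0.5, "tz": 0, "wx": 0, "wy": 0, "wz": 0, "gripper": 0},
  ],
)

```text
t: 18.0
eef_pos: [0.5022, -0.219, 0.2264]
tcp_rot: [[0.089, 0.0, 0.996], [-0.996, -0.0, 0.089], [0.0, -1.0, 0.0]]
wrist_force: [0.4, 0.0, -5.1]
opening: 0.0199
```

Call:
send_rows(
  moves=[
    {"tx": 0, "ty": 0.5, "tz": 0, "wx": 0, "wy": 0, "wz": 0, "gripper": 0},
    {"tx": 0, "ty": 0.5, "tz": 0, "wx": 0, "wy": 0, "wz": 0, "gripper": 0},
  ],
)

```text
t: 18.2
eef_pos: [0.5023, -0.219, 0.2263]
tcp_rot: [[0.089, 0.001, 0.996], [-0.996, -0.0, 0.089], [0.0, -1.0, 0.001]]
wrist_force: [-1.4, 0.2, -2.3]
opening: 0.0198
```

Call:
send_rows(
  moves=[
    {"tx": 0, "ty": 0.3, "tz": 0, "wx": 0, "wy": 0, "wz": 0, "gripper": 0},
    {"tx": 0, "ty": 0.3, "tz": 0, "wx": 0, "wy": 0, "wz": 0, "gripper": 0},
  ],
)

```text
t: 18.4
eef_pos: [0.5023, -0.219, 0.2263]
tcp_rot: [[0.089, 0.001, 0.996], [-0.996, -0.0, 0.089], [0.001, -1.0, 0.001]]
wrist_force: [-1.6, 0.6, 0.0]
opening: 0.0196
```

Contact found at TCP z 0.2263; 0.2261 was predicted. Pressure is light. Sliding in now.

Call:
send_rows(
  moves=[
    {"tx": 0, "ty": 0.1, "tz": 0.5, "wx": 0, "wy": 0, "wz": 0, "gripper": 0},
    {"tx": 0, "ty": 0.1, "tz": 1.5, "wx": 0, "wy": 0, "wz": 0, "gripper": 0},
    {"tx": 0, "ty": 0.1, "tz": 3, "wx": 0, "wy": 0, "wz": 0, "gripper": 0},
    {"tx": 0, "ty": 0.1, "tz": 5, "wx": 0, "wy": 0, "wz": 0, "gripper": 0},
    {"tx": 0, "ty": 0.1, "tz": 7, "wx": 0, "wy": 0, "wz": 0, "gripper": 0},
    {"tx": 0, "ty": 0.1, "tz": 9, "wx": 0, "wy": 0, "wz": 0, "gripper": 0},
    {"tx": 0, "ty": 0.1, "tz": 10, "wx": 0, "wy": 0, "wz": 0, "gripper": 0},
  ],
)

```text
t: 19.1
eef_pos: [0.5124, -0.2182, 0.2263]
tcp_rot: [[0.089, 0.001, 0.996], [-0.996, -0.001, 0.089], [0.001, -1.0, 0.001]]
wrist_force: [-5.6, -0.5, 2.4]
opening: 0.0198
```

Run:
```python
from h import *
s=st();go([*rodpt(-.090),.2263],RY)
```

```text
t 19.1 pos [ 0.5124 -0.2182  0.2263] F [-5.59 -0.5   2.41] M [-0.146  1.063 -0.01 ] open 0.0198 q [-26.8  15.9  81.1  -0.   83.  -31.9]
shift mm [-0.2  0.  49.8] rot [-0.001  -0.0001  0.0007]
```

Pressure has built up to about 8 N with 5.6 N of drag, so I'll ease off.

Call:
send_rows(
  moves=[
    {"tx": 0, "ty": -0.8, "tz": 0, "wx": 0, "wy": 0, "wz": 0, "gripper": 0},
    {"tx": 0, "ty": -0.8, "tz": 0.5, "wx": 0, "wy": 0, "wz": 0, "gripper": 0},
    {"tx": 0, "ty": -0.8, "tz": 1.5, "wx": 0, "wy": 0, "wz": 0, "gripper": 0},
    {"tx": 0, "ty": -0.8, "tz": 3, "wx": 0, "wy": 0, "wz": 0, "gripper": 0},
    {"tx": 0, "ty": -0.8, "tz": 5, "wx": 0, "wy": 0, "wz": 0, "gripper": 0},
    {"tx": 0, "ty": -0.8, "tz": 5, "wx": 0, "wy": 0, "wz": 0, "gripper": 0},
  ],
)

```text
t: 19.7
eef_pos: [0.5176, -0.2177, 0.227]
tcp_rot: [[0.089, 0.001, 0.996], [-0.996, -0.001, 0.089], [0.001, -1.0, 0.001]]
wrist_force: [0.3, 0.5, -4.8]
opening: 0.0199
```

Run:
```python
from h import *
s=st();go([*rodpt(-.090),.2263],RY)
```

```text
t 19.7 pos [ 0.5176 -0.2177  0.227 ] F [ 0.3   0.54 -4.75] M [-0.043 -0.116  0.009] open 0.0199 q [-26.5  16.5  80.2  -0.   83.2 -31.6]
shift mm [-0.1  0.7 44.5] rot [-0.001  -0.      0.0006]
```

Call:
send_rows(
  moves=[
    {"tx": 0, "ty": 0.9, "tz": 0.5, "wx": 0, "wy": 0, "wz": 0, "gripper": 0},
    {"tx": 0, "ty": 0.9, "tz": 1.5, "wx": 0, "wy": 0, "wz": 0, "gripper": 0},
    {"tx": 0, "ty": 0.9, "tz": 3, "wx": 0, "wy": 0, "wz": 0, "gripper": 0},
    {"tx": 0, "ty": 0.9, "tz": 5, "wx": 0, "wy": 0, "wz": 0, "gripper": 0},
    {"tx": 0, "ty": 0.9, "tz": 7, "wx": 0, "wy": 0, "wz": 0, "gripper": 0},
    {"tx": 0, "ty": 0.9, "tz": 9, "wx": 0, "wy": 0, "wz": 0, "gripper": 0},
    {"tx": 0, "ty": 0.9, "tz": 11, "wx": 0, "wy": 0, "wz": 0, "gripper": 0},
    {"tx": 0, "ty": 0.9, "tz": 13, "wx": 0, "wy": 0, "wz": 0, "gripper": 0},
    {"tx": 0, "ty": 0.9, "tz": 15, "wx": 0, "wy": 0, "wz": 0, "gripper": 0},
    {"tx": 0, "ty": 0.9, "tz": 17, "wx": 0, "wy": 0, "wz": 0, "gripper": 0},
    {"tx": 0, "ty": 0.9, "tz": 18, "wx": 0, "wy": 0, "wz": 0, "gripper": 0},
  ],
)

```text
t: 20.8
eef_pos: [0.5357, -0.2161, 0.2262]
tcp_rot: [[0.089, 0.001, 0.996], [-0.996, -0.001, 0.089], [0.001, -1.0, 0.001]]
wrist_force: [-4.4, 0.3, 2.2]
opening: 0.0194
```

Run:
```python
from h import *
s=st();go([*rodpt(-.090),.2263],RY)
```

```text
t 20.8 pos [ 0.5357 -0.2161  0.2262] F [-4.44  0.33  2.19] M [-0.153  1.108  0.018] open 0.0194 q [-25.6  18.6  77.5  -0.   83.8 -30.7]
shift mm [-0.2 -0.1 26.4] rot [-0.0009  0.      0.0007]
```

Call:
send_rows(
  moves=[
    {"tx": 0, "ty": -0.2, "tz": 0, "wx": 0, "wy": 0, "wz": 0, "gripper": 0},
    {"tx": 0, "ty": -0.2, "tz": 1, "wx": 0, "wy": 0, "wz": 0, "gripper": 0},
    {"tx": 0, "ty": -0.1, "tz": 3, "wx": 0, "wy": 0, "wz": 0, "gripper": 0},
    {"tx": 0, "ty": -0.1, "tz": 5, "wx": 0, "wy": 0, "wz": 0, "gripper": 0},
    {"tx": 0, "ty": -0.1, "tz": 7, "wx": 0, "wy": 0, "wz": 0, "gripper": 0},
    {"tx": 0, "ty": -0.1, "tz": 8, "wx": 0, "wy": 0, "wz": 0, "gripper": 0},
  ],
)

```text
t: 21.4
eef_pos: [0.5439, -0.2153, 0.2262]
tcp_rot: [[0.089, 0.001, 0.996], [-0.996, -0.001, 0.089], [0.001, -1.0, 0.001]]
wrist_force: [-3.6, -0.1, -0.5]
opening: 0.0197
```

Run:
```python
from h import *
s=st();go([*rodpt(-.090),.2263],RY)
```

```text
t 21.4 pos [ 0.5439 -0.2153  0.2262] F [-3.58 -0.08 -0.49] M [-0.096  0.747 -0.045] open 0.0197 q [-25.2  19.6  76.2  -0.   84.1 -30.3]
shift mm [-0.1 -0.1 18.2] rot [-0.0009  0.0001  0.0007]
```

Call:
send_rows(
  moves=[
    {"tx": 0, "ty": 0, "tz": 1, "wx": 0, "wy": 0, "wz": 0, "gripper": 0},
    {"tx": 0, "ty": 0, "tz": 3, "wx": 0, "wy": 0, "wz": 0, "gripper": 0},
    {"tx": 0, "ty": 0, "tz": 5, "wx": 0, "wy": 0, "wz": 0, "gripper": 0},
    {"tx": 0, "ty": 0, "tz": 5, "wx": 0, "wy": 0, "wz": 0, "gripper": 0},
  ],
)

```text
t: 21.8
eef_pos: [0.5493, -0.2148, 0.2262]
tcp_rot: [[0.089, 0.002, 0.996], [-0.996, -0.001, 0.089], [0.001, -1.0, 0.002]]
wrist_force: [-0.6, -0.8, -0.6]
opening: 0.0201
```

Call:
send_rows(
  moves=[
    {"tx": 0, "ty": 0, "tz": 1, "wx": 0, "wy": 0, "wz": 0, "gripper": 0},
    {"tx": 0, "ty": 0, "tz": 3, "wx": 0, "wy": 0, "wz": 0, "gripper": 0},
    {"tx": 0, "ty": 0, "tz": 4, "wx": 0, "wy": 0, "wz": 0, "gripper": 0},
    {"tx": 0, "ty": 0, "tz": 4, "wx": 0, "wy": 0, "wz": 0, "gripper": 0},
  ],
)

```text
t: 22.2
eef_pos: [0.5535, -0.2145, 0.2263]
tcp_rot: [[0.089, 0.002, 0.996], [-0.996, -0.001, 0.089], [0.001, -1.0, 0.002]]
wrist_force: [-1.3, 0.1, 0.0]
opening: 0.0199
```

Call:
send_rows(
  moves=[
    {"tx": 0, "ty": 0, "tz": 1, "wx": 0, "wy": 0, "wz": 0, "gripper": 0},
    {"tx": 0, "ty": 0, "tz": 3, "wx": 0, "wy": 0, "wz": 0, "gripper": 0},
    {"tx": 0, "ty": 0, "tz": 4, "wx": 0, "wy": 0, "wz": 0, "gripper": 0},
    {"tx": 0, "ty": 0, "tz": 4, "wx": 0, "wy": 0, "wz": 0, "gripper": 0},
  ],
)

```text
t: 22.6
eef_pos: [0.5578, -0.2141, 0.2263]
tcp_rot: [[0.089, 0.002, 0.996], [-0.996, -0.001, 0.089], [0.001, -1.0, 0.002]]
wrist_force: [-1.7, -0.1, -0.3]
opening: 0.0199
```

Run:
```python
from h import *
s=st();go([*rodpt(-.090),.2263],RY)
```

```text
t 22.6 pos [ 0.5578 -0.2141  0.2263] F [-1.7  -0.09 -0.28] M [-0.113  0.275 -0.012] open 0.0199 q [-24.5  21.3  74.1   0.   84.6 -29.6]
shift mm [-0.1 -0.   4.2] rot [-0.0023  0.0004  0.0008]
```

Now at rod x≈-94 with about 5.5 N pressure. Taking smaller steps.

Call:
send_rows(
  moves=[
    {"tx": 0, "ty": 0, "tz": 1, "wx": 0, "wy": 0, "wz": 0, "gripper": 0},
    {"tx": 0, "ty": 0, "tz": 2, "wx": 0, "wy": 0, "wz": 0, "gripper": 0},
    {"tx": 0, "ty": 0, "tz": 3, "wx": 0, "wy": 0, "wz": 0, "gripper": 0},
    {"tx": 0, "ty": 0, "tz": 3, "wx": 0, "wy": 0, "wz": 0, "gripper": 0},
  ],
)

```text
t: 23.0
eef_pos: [0.5609, -0.2138, 0.2263]
tcp_rot: [[0.089, 0.003, 0.996], [-0.996, -0.001, 0.089], [0.001, -1.0, 0.003]]
wrist_force: [-2.2, -0.4, 0.5]
opening: 0.0198
```

Call:
send_rows(
  moves=[
    {"tx": 0, "ty": 0, "tz": 1, "wx": 0, "wy": 0, "wz": 0, "gripper": 0},
    {"tx": 0, "ty": 0, "tz": 2, "wx": 0, "wy": 0, "wz": 0, "gripper": 0},
    {"tx": 0, "ty": 0, "tz": 2, "wx": 0, "wy": 0, "wz": 0, "gripper": 0},
  ],
)

```text
t: 23.3
eef_pos: [0.5631, -0.2136, 0.2263]
tcp_rot: [[0.089, 0.003, 0.996], [-0.996, -0.001, 0.089], [0.001, -1.0, 0.003]]
wrist_force: [-2.0, 0.2, -0.9]
opening: 0.0196
```

Run:
```python
from h import *
s=st();go([*rodpt(-.090),.2263],RY)
im,d=ctrl.camera('side');cv2.imwrite(f'pics/side10.png',cv2.resize(im[80:180,310:410,::-1],None,fx=6,fy=6,interpolation=cv2.INTER_CUBIC))
```

```text
t 23.3 pos [ 0.5631 -0.2136  0.2263] F [-2.04  0.24 -0.85] M [-0.064  0.384 -0.035] open 0.0196 q [-24.3  21.9  73.2   0.   84.7 -29.4]
shift mm [-0.1 -0.  -1.2] rot [-0.0028  0.0006  0.0009]
```

View pics/side10.png

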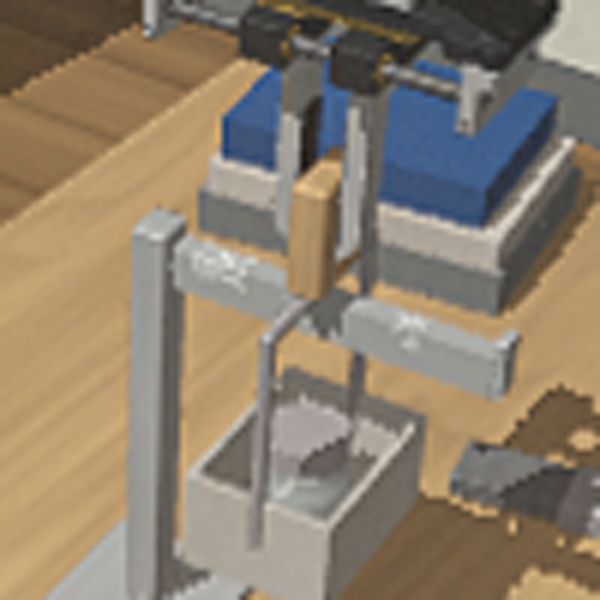

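Call:
send_rows(
  moves=[
    {"tx": 0, "ty": 0, "tz": 1, "wx": 0, "wy": 0, "wz": 0, "gripper": 0},
    {"tx": 0, "ty": 0, "tz": 2, "wx": 0, "wy": 0, "wz": 0, "gripper": 0},
    {"tx": 0, "ty": 0, "tz": 2, "wx": 0, "wy": 0, "wz": 0, "gripper": 0},
  ],
)

```text
t: 23.65
eef_pos: [0.5653, -0.2133, 0.2259]
tcp_rot: [[0.09, 0.003, 0.996], [-0.996, -0.0, 0.09], [0.001, -1.0, 0.003]]
wrist_force: [0.9, -0.1, -4.8]
opening: 0.0201
```

Run:
```python
from h import *
s=st();go([*rodpt(-.090),.2263],RY)
for x in range(-100,-60,4):
    p=rodpt(x/1000,.007);a=proj('side',[*p,.235])[0];print(x,((a-[325,110])*10).round(),((a-[310,80])*6).round())
# zoom at original
im=cv2.imread('pics/side0.png')
```

```text
t 23.65 pos [ 0.5653 -0.2133  0.2259] F [ 0.86 -0.05 -4.85] M [-0.052 -0.239  0.02 ] open 0.0201 q [-24.2  22.2  72.9   0.1  84.8 -29.3]
shift mm [ 0.  -0.4 -3.4] rot [-0.0029  0.0007  0.0005]
-100 [404. 202.] [333. 301.]
-96 [392. 197.] [325. 298.]
-92 [379. 193.] [318. 296.]
-88 [367. 189.] [310. 293.]
-84 [354. 184.] [303. 291.]
-80 [342. 180.] [295. 288.]
-76 [329. 176.] [288. 286.]
-72 [317. 172.] [280. 283.]
-68 [304. 168.] [273. 281.]
-64 [292. 163.] [265. 278.]
```

At TCP rod x≈-86.6 the pressure dropped and z fell by 0.4 mm, so this is the notch edge. Probing down and in by small amounts.

Call:
send_rows(
  moves=[
    {"tx": 0, "ty": 0.3, "tz": 1, "wx": 0, "wy": 0, "wz": 0, "gripper": 0},
    {"tx": 0, "ty": 0.6, "tz": 2, "wx": 0, "wy": 0, "wz": 0, "gripper": 0},
    {"tx": 0, "ty": 0.6, "tz": 2, "wx": 0, "wy": 0, "wz": 0, "gripper": 0},
  ],
)

```text
t: 23.95
eef_pos: [0.5674, -0.213, 0.225]
tcp_rot: [[0.09, 0.003, 0.996], [-0.996, -0.0, 0.09], [0.0, -1.0, 0.003]]
wrist_force: [0.1, 0.7, -5.1]
opening: 0.0199
```

Run:
```python
from h import *
s=st();go([*rodpt(-.090),.2263],RY)
```

```text
t 23.95 pos [ 0.5674 -0.213   0.225 ] F [ 0.13  0.74 -5.09] M [-0.019 -0.154  0.008] open 0.0199 q [-24.1  22.5  72.6   0.1  84.8 -29.2]
shift mm [ 0.1 -1.4 -5.5] rot [-0.0025  0.0009  0.0003]
```

Call:
send_rows(
  moves=[
    {"tx": 0, "ty": 0.5, "tz": 0.5, "wx": 0, "wy": 0, "wz": 0, "gripper": 0},
    {"tx": 0, "ty": 1, "tz": 1, "wx": 0, "wy": 0, "wz": 0, "gripper": 0},
    {"tx": 0, "ty": 1, "tz": 1, "wx": 0, "wy": 0, "wz": 0, "gripper": 0},
  ],
)

```text
t: 24.25
eef_pos: [0.5684, -0.2129, 0.2238]
tcp_rot: [[0.09, 0.002, 0.996], [-0.996, -0.0, 0.09], [0.0, -1.0, 0.002]]
wrist_force: [-0.2, -1.0, -5.5]
opening: 0.0198
```

Run:
```python
from h import *
s=st();go([*rodpt(-.090),.2263],RY)
```

```text
t 24.25 pos [ 0.5684 -0.2129  0.2238] F [-0.24 -0.95 -5.5 ] M [ 0.001 -0.063  0.031] open 0.0198 q [-24.   22.6  72.5   0.1  84.7 -29.2]
shift mm [ 0.1 -2.5 -6.5] rot [-0.0024  0.0008  0.0002]
```

Call:
send_rows(
  moves=[
    {"tx": 0, "ty": 0.5, "tz": 0, "wx": 0, "wy": 0, "wz": 0, "gripper": 0},
    {"tx": 0, "ty": 1, "tz": 0, "wx": 0, "wy": 0, "wz": 0, "gripper": 0},
    {"tx": 0, "ty": 1, "tz": 0, "wx": 0, "wy": 0, "wz": 0, "gripper": 0},
  ],
)

```text
t: 24.55
eef_pos: [0.5683, -0.2129, 0.2227]
tcp_rot: [[0.09, 0.002, 0.996], [-0.996, 0.0, 0.09], [0.0, -1.0, 0.002]]
wrist_force: [0.7, -0.7, -5.9]
opening: 0.0201
```

Run:
```python
from h import *
s=st();go([*rodpt(-.090),.2263],RY)
```

```text
t 24.55 pos [ 0.5683 -0.2129  0.2227] F [ 0.71 -0.73 -5.91] M [-0.013 -0.132  0.051] open 0.0201 q [-24.   22.6  72.6   0.1  84.6 -29.2]
shift mm [ 0.1 -3.6 -6.4] rot [-0.0022  0.0008  0.0002]
```

Call:
send_rows(
  moves=[
    {"tx": 0, "ty": 0.5, "tz": 0, "wx": 0, "wy": 0, "wz": 0, "gripper": 0},
    {"tx": 0, "ty": 0.8, "tz": 0, "wx": 0, "wy": 0, "wz": 0, "gripper": 0},
    {"tx": 0, "ty": 0.8, "tz": 0, "wx": 0, "wy": 0, "wz": 0, "gripper": 0},
  ],
)

```text
t: 24.85
eef_pos: [0.5684, -0.2129, 0.222]
tcp_rot: [[0.09, 0.002, 0.996], [-0.996, 0.0, 0.09], [0.0, -1.0, 0.002]]
wrist_force: [0.7, -0.5, -4.6]
opening: 0.0199
```

Run:
```python
from h import *
s=st();go([*rodpt(-.090),.2263],RY)
```

```text
t 24.85 pos [ 0.5684 -0.2129  0.222 ] F [ 0.66 -0.46 -4.59] M [-0.036 -0.131  0.014] open 0.0199 q [-24.   22.7  72.7   0.1  84.5 -29.2]
shift mm [ 0.1 -4.3 -6.4] rot [-0.0024  0.0008  0.0002]
```

Call:
send_rows(
  moves=[
    {"tx": 0, "ty": 0.3, "tz": 0.4, "wx": 0, "wy": 0, "wz": 0, "gripper": 0},
    {"tx": 0, "ty": 0.7, "tz": 0.5, "wx": 0, "wy": 0, "wz": 0, "gripper": 0},
    {"tx": 0, "ty": 0.7, "tz": 0.5, "wx": 0, "wy": 0, "wz": 0, "gripper": 0},
  ],
)

```text
t: 25.15
eef_pos: [0.5689, -0.2128, 0.2211]
tcp_rot: [[0.09, 0.002, 0.996], [-0.996, 0.0, 0.09], [0.0, -1.0, 0.002]]
wrist_force: [-0.2, 0.3, -4.6]
opening: 0.0198
```

Run:
```python
from h import *
s=st();go([*rodpt(-.090),.2263],RY)
```

```text
t 25.15 pos [ 0.5689 -0.2128  0.2211] F [-0.21  0.32 -4.61] M [ 0.012 -0.165 -0.025] open 0.0198 q [-24.   22.7  72.7   0.1  84.4 -29.1]
shift mm [ 0.1 -5.2 -7. ] rot [-0.0023  0.0008  0.0001]
```

Call:
send_rows(
  moves=[
    {"tx": 0, "ty": 0.3, "tz": 0, "wx": 0, "wy": 0, "wz": 0, "gripper": 0},
    {"tx": 0, "ty": 0.6, "tz": 0, "wx": 0, "wy": 0, "wz": 0, "gripper": 0},
    {"tx": 0, "ty": 0.6, "tz": 0, "wx": 0, "wy": 0, "wz": 0, "gripper": 0},
  ],
)

```text
t: 25.45
eef_pos: [0.5691, -0.2128, 0.2207]
tcp_rot: [[0.09, 0.003, 0.996], [-0.996, -0.0, 0.09], [0.0, -1.0, 0.003]]
wrist_force: [1.9, 0.2, -4.1]
opening: 0.0199
```

Run:
```python
from h import *
s=st();go([*rodpt(-.090),.2263],RY)
```

```text
t 25.45 pos [ 0.5691 -0.2128  0.2207] F [ 1.88  0.23 -4.14] M [ 0.026 -0.37  -0.031] open 0.0199 q [-24.   22.8  72.7   0.1  84.4 -29.1]
shift mm [ 0.2 -5.6 -7.1] rot [-0.0028  0.0009  0.0003]
```

Call:
send_rows(
  moves=[
    {"tx": 0, "ty": 0, "tz": 0.3, "wx": 0, "wy": 0, "wz": 0, "gripper": 0},
    {"tx": 0, "ty": 0.4, "tz": 0.3, "wx": 0, "wy": 0, "wz": 0, "gripper": 0},
    {"tx": 0, "ty": 0.4, "tz": 0.3, "wx": 0, "wy": 0, "wz": 0, "gripper": 0},
  ],
)

```text
t: 25.75
eef_pos: [0.5693, -0.2128, 0.2203]
tcp_rot: [[0.09, 0.003, 0.996], [-0.996, -0.0, 0.09], [0.0, -1.0, 0.003]]
wrist_force: [-0.6, 0.5, -5.0]
opening: 0.0197
```

Run:
```python
from h import *
s=st();go([*rodpt(-.090),.2203],RY)
```

```text
t 25.75 pos [ 0.5693 -0.2128  0.2203] F [-0.62  0.47 -5.01] M [-0.06  -0.061  0.019] open 0.0197 q [-24.   22.8  72.7   0.1  84.3 -29.1]
shift mm [ 0.1  0.  -7.4] rot [-0.0026  0.0009  0.0003]
```

Call:
send_rows(
  moves=[
    {"tx": 0, "ty": 0.3, "tz": 0, "wx": 0, "wy": 0, "wz": 0, "gripper": 0},
    {"tx": 0, "ty": 0.5, "tz": 0, "wx": 0, "wy": 0, "wz": 0, "gripper": 0},
    {"tx": 0, "ty": 0.5, "tz": 0, "wx": 0, "wy": 0, "wz": 0, "gripper": 0},
  ],
)

```text
t: 26.05
eef_pos: [0.5694, -0.2128, 0.2203]
tcp_rot: [[0.09, 0.003, 0.996], [-0.996, -0.0, 0.09], [0.001, -1.0, 0.003]]
wrist_force: [-1.2, 0.2, 0.6]
opening: 0.0199
```

Run:
```python
from h import *
s=st();go([*rodpt(-.090),.2203],RY)
im,d=ctrl.camera('side');cv2.imwrite(f'pics/side11.png',cv2.resize(im[80:180,310:410,::-1],None,fx=6,fy=6,interpolation=cv2.INTER_CUBIC))
```

```text
t 26.05 pos [ 0.5694 -0.2128  0.2203] F [-1.2   0.24  0.55] M [0.036 0.21  0.014] open 0.0199 q [-24.   22.8  72.8   0.1  84.3 -29.1]
shift mm [ 0.1 -0.1 -7.4] rot [-0.0032  0.0009  0.0006]
```

View pics/side11.png

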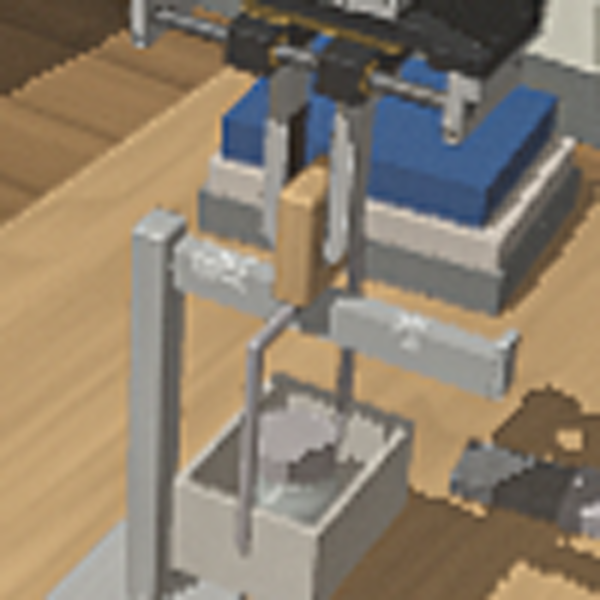

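The bar is firmly seated. It stopped at TCP z 0.2203, which is 6.0 mm below the rod-top contact, and that matches full depth. The caddy is level. Now releasing gently.

Call:
send_rows(
  force=5,
  moves=[
    {"tx": 0, "ty": 0, "tz": 0, "wx": 0, "wy": 0, "wz": 0, "gripper": 15},
    {"tx": 0, "ty": 0, "tz": 0, "wx": 0, "wy": 0, "wz": 0, "gripper": 18},
    {"tx": 0, "ty": 0, "tz": 0, "wx": 0, "wy": 0, "wz": 0, "gripper": 22},
    {"tx": 0, "ty": 0, "tz": 0, "wx": 0, "wy": 0, "wz": 0, "gripper": 26},
    {"tx": 0, "ty": 0, "tz": 0, "wx": 0, "wy": 0, "wz": 0, "gripper": 34},
    {"tx": 0, "ty": 0, "tz": 0, "wx": 0, "wy": 0, "wz": 0, "gripper": 44},
    {"tx": 0, "ty": 0, "tz": 0, "wx": 0, "wy": 0, "wz": 0, "gripper": 50},
    {"tx": 0, "ty": 0, "tz": 0, "wx": 0, "wy": 0, "wz": 0, "gripper": 50},
    {"tx": 0, "ty": 0, "tz": 0, "wx": 0, "wy": 0, "wz": 0, "gripper": 50},
  ],
)

```text
t: 27.0
eef_pos: [0.5694, -0.2128, 0.2202]
tcp_rot: [[0.09, 0.003, 0.996], [-0.996, -0.0, 0.09], [0.001, -1.0, 0.003]]
wrist_force: [-0.0, -0.2, -0.3]
opening: 0.0499
```

Call:
send_rows(
  moves=[
    {"tx": 0, "ty": -2, "tz": 0, "wx": 0, "wy": 0, "wz": 0, "gripper": 50},
    {"tx": 0, "ty": -8, "tz": 0, "wx": 0, "wy": 0, "wz": 0, "gripper": 50},
    {"tx": 0, "ty": -18, "tz": 0, "wx": 0, "wy": 0, "wz": 0, "gripper": 50},
    {"tx": 0, "ty": -32, "tz": 0, "wx": 0, "wy": 0, "wz": 0, "gripper": 50},
    {"tx": 0, "ty": -50, "tz": 0, "wx": 0, "wy": 0, "wz": 0, "gripper": 50},
    {"tx": 0, "ty": -70, "tz": 0, "wx": 0, "wy": 0, "wz": 0, "gripper": 50},
    {"tx": 0, "ty": -90, "tz": 0, "wx": 0, "wy": 0, "wz": 0, "gripper": 50},
    {"tx": 0, "ty": -100, "tz": 0, "wx": 0, "wy": 0, "wz": 0, "gripper": 50},
    {"tx": 0, "ty": -100, "tz": 0, "wx": 0, "wy": 0, "wz": 0, "gripper": 50},
  ],
)

```text
t: 27.9
eef_pos: [0.5694, -0.2129, 0.3221]
tcp_rot: [[0.09, 0.006, 0.996], [-0.996, -0.001, 0.09], [0.002, -1.0, 0.006]]
wrist_force: [-0.3, 0.4, -0.7]
opening: 0.0501
```

Run:
```python
from h import *
np.set_printoptions(precision=4,suppress=True)
s=st()
for i in range(2):
  im,d=ctrl.camera('side');W=cloud('side',d)
  cv2.imwrite(f'pics/side12_{i}.png',cv2.resize(im[60:210,300:420,::-1],None,fx=4,fy=4,interpolation=cv2.INTER_CUBIC))
  col=im.reshape(-1,3).astype(int);w=W.reshape(-1,3)
  k=(abs(w[:,0]-.568)<.05)&(abs(w[:,1]+.213)<.05)&(w[:,2]>.24)&(w[:,2]<.31)&(col[:,0]-col[:,2]>45);q=w[k]
  print('block',len(q),np.percentile(q,[2,50,98],axis=0))
  for a in(.245,.26,.275,.288):
    g=q[abs(q[:,2]-a)<.007];print(a,len(g),g.mean(0))
```

```text
t 27.9 pos [ 0.5694 -0.2129  0.3221] F [-0.32  0.38 -0.66] M [-0.056 -0.141 -0.002] open 0.0501 q [-24.   21.5  61.4   0.1  96.7 -29.1]
block 159 [[ 0.5578 -0.229   0.2435]
 [ 0.5664 -0.192   0.2828]
 [ 0.5759 -0.1871  0.2964]]
0.245 21 [ 0.5646 -0.1903  0.2464]
0.26 27 [ 0.5652 -0.1906  0.2608]
0.275 27 [ 0.5665 -0.1911  0.2748]
0.288 54 [ 0.5665 -0.2007  0.2906]
block 160 [[ 0.5577 -0.2285  0.2425]
 [ 0.5661 -0.1922  0.2817]
 [ 0.5771 -0.1881  0.2966]]
0.245 23 [ 0.5644 -0.1929  0.2457]
0.26 25 [ 0.5658 -0.191   0.261 ]
0.275 27 [ 0.5668 -0.1909  0.2754]
0.288 57 [ 0.5669 -0.2019  0.2909]
```

View pics/side12_1.png

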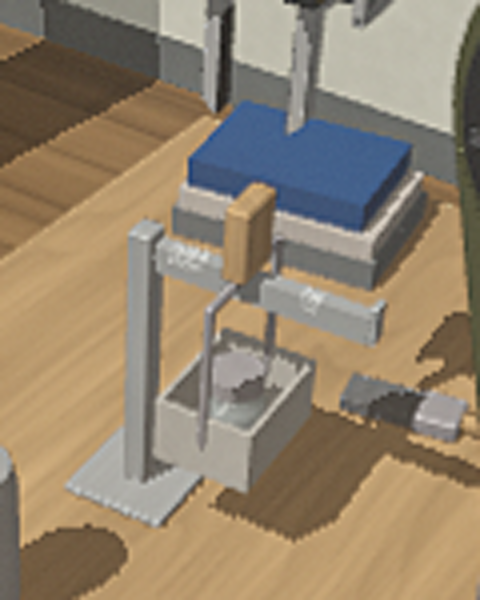

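Call:
send_rows(
  moves=[
    {"tx": 0, "ty": -30, "tz": 0, "wx": 0, "wy": 0, "wz": 0, "gripper": 50},
    {"tx": 0, "ty": -60, "tz": 0, "wx": 0, "wy": 0, "wz": 0, "gripper": 50},
    {"tx": 0, "ty": -70, "tz": 0, "wx": 0, "wy": 0, "wz": 0, "gripper": 50},
    {"tx": 0, "ty": -70, "tz": 0, "wx": 0, "wy": 0, "wz": 0, "gripper": 50},
    {"tx": 0, "ty": -70, "tz": 0, "wx": 0, "wy": 0, "wz": 0, "gripper": 50},
    {"tx": 0, "ty": -70, "tz": 0, "wx": 0, "wy": 0, "wz": 0, "gripper": 50},
    {"tx": 0, "ty": -70, "tz": 0, "wx": 0, "wy": 0, "wz": 0, "gripper": 50},
    {"tx": 0, "ty": -70, "tz": 0, "wx": 0, "wy": 0, "wz": 0, "gripper": 50},
  ],
)

```text
t: 28.8
eef_pos: [0.5687, -0.2127, 0.3891]
tcp_rot: [[0.09, 0.002, 0.996], [-0.996, 0.0, 0.09], [-0.0, -1.0, 0.002]]
wrist_force: [-0.1, -0.4, 0.7]
opening: 0.0501
```

Run:
```python
from h import *
np.set_printoptions(precision=4,suppress=True)
st()
def an(im,d,c,yaw,tag):
    W=cloud('side',d).reshape(-1,3);col=im.reshape(-1,3).astype(int)
    a=np.radians(yaw);B=np.array([[np.cos(a),np.sin(a)],[-np.sin(a),np.cos(a)]])
    L=np.c_[(W[:,:2]-c)@B.T,W[:,2]]
    wood=(col[:,0]-col[:,2])>45
    q=L[(abs(L[:,0])<.03)&(abs(L[:,1])<.035)&(L[:,2]>.24)&(L[:,2]<.31)&wood]
    f=q[(q[:,1]>.012)&(q[:,2]<.285)]  # +y face
    for z in(.25,.262,.275):
        g=f[abs(f[:,2]-z)<.008];print(tag,'face z',z,len(g),'x min/med/max',np.percentile(g[:,0],[5,50,95]))
    t=q[q[:,2]>.29];print(' top',len(t),t.mean(0))
    r=L[(abs(L[:,0])<.07)&(abs(L[:,1])<.08)&(L[:,2]>.07)&(L[:,2]<.16)&((col.max(1)-col.min(1))<30)]
    # +y outer face of box, lower/upper: x extents by height
    f=r[(r[:,1]>.048)]
    for z in(.09,.105,.12,.132):
        g=f[abs(f[:,2]-z)<.007];print('  box z',z,len(g),np.percentile(g[:,0],[3,50,97]) if len(g) else '')
    k=r[(r[:,2]>.125)]
    for s in(-1,1):
        g=k[(s*k[:,0]>.032)];print('  rim side',s,len(g),np.percentile(g[:,2],[50,90]) if len(g) else '')
im0=cv2.imread('pics/side0.png')[:,:,::-1]
an(im0,np.load('pics/side0.npy'),np.array([.5866,.2117]),HY,'start')
im,d=ctrl.camera('side');cv2.imwrite('pics/side13.png',im[:,:,::-1])
an(im,d,np.array([.568,-.2118]),RY,'now')
im,d=ctrl.camera('top');cv2.imwrite('pics/top13.png',im[:,:,::-1])
for n in['mug_center','tin_center','case_center','umbrella_center','hanger_center','brush_grip']:
    r=ctrl.look_for('top',n);print(n,[(x['conf'],(np.array(x['rect'])*[640,400,640,400]).round()) for x in r[:1]])
```

```text
t 28.8 pos [ 0.5687 -0.2127  0.3891] F [-0.12 -0.43  0.73] M [-0.036 -0.096  0.005] open 0.0501 q [-24.   22.8  51.1   0.1 106.  -29.1]
start face z 0.25 29 x min/med/max [-0.0088 -0.0029  0.0053]
start face z 0.262 30 x min/med/max [-0.009  -0.0045  0.0061]
start face z 0.275 36 x min/med/max [-0.0094 -0.0037  0.0062]
 top 131 [-0.0006  0.0013  0.2942]
  box z 0.09 65 [-0.0387 -0.0032  0.0384]
  box z 0.105 66 [-0.0381 -0.0041  0.0391]
  box z 0.12 75 [-0.0396 -0.0041  0.0368]
  box z 0.132 96 [-0.0388 -0.0058  0.0386]
  rim side -1 175 [0.1331 0.1367]
  rim side 1 188 [0.1334 0.1392]
now face z 0.25 30 x min/med/max [-0.008  -0.0013  0.0073]
now face z 0.262 28 x min/med/max [-0.008 -0.     0.008]
now face z 0.275 29 x min/med/max [-0.0077  0.0005  0.0089]
 top 63 [-0.0009  0.0039  0.2945]
  box z 0.09 81 [-0.0368  0.0013  0.0405]
  box z 0.105 92 [-0.0377 -0.0007  0.0384]
  box z 0.12 90 [-0.0381 -0.0022  0.0385]
  box z 0.132 91 [-0.0376 -0.0023  0.0384]
  rim side -1 74 [0.1337 0.1368]
  rim side 1 69 [0.1337 0.137 ]
mug_center [(0.61, array([306., 137., 332., 168.]))]
tin_center []
case_center [(0.87, array([296., 195., 339., 240.]))]
umbrella_center [(0.9, array([251., 224., 275., 268.]))]
hanger_center [(0.75, array([182., 160., 209., 273.]))]
brush_grip [(0.67, array([427., 184., 448., 240.]))]
```

View pics/side13.png

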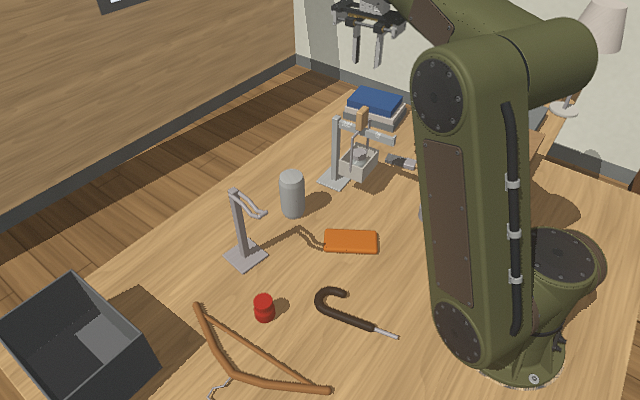

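View pics/top13.png

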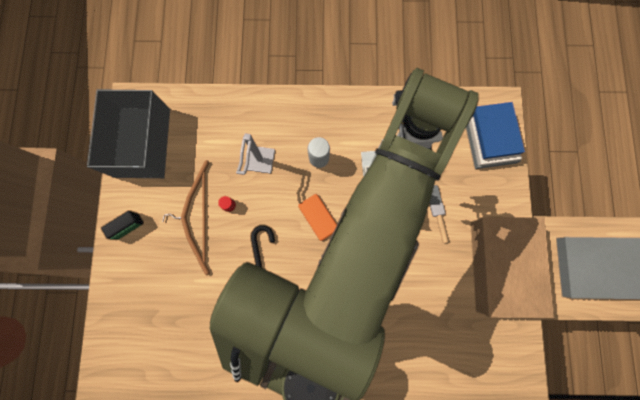

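The caddy hangs on the rod at (355,150), level and still. The block top reads 0.2945, against 0.2942 when the bar lay on the hook at 0.232. The bystanders that are visible are where they were. Handing in.

```bash
python3 -c "
from bench import ctrl
print(ctrl.job_done())"
```

```text
the job is handed in; nothing more can be done
None
```

The caddy now hangs in the rod's notch with the jar standing in it, and the job is handed in at about 29 s. I lifted it off the hook and carried it level to the rod. There I set the bar down on the plain outer end, slid it in until it dropped into the notch, then let go and backed the arm off.

**Last checks:**
- **Seating:** the bar came to rest 6.0 mm below the rod's top, which is full notch depth, about 82 mm out from the post. The block top read 0.2945 m, so the bar is at about 0.232 m.
- **Level and still:** the box rim read the same height on both sides, and two depth readings 0.05 s apart agreed closely.
- **Jar:** it looks upright in the last pictures. I judged this by eye and did not measure its tilt.
- **Bystanders:** the five the network found are where they were. It did not find the tin, which the arm hid in the last pictures; nothing went near it.

**Things that disagreed or fell short:**
- **Reported tool position:** the reported finger ends were about 38 mm below where the cameras showed them. A test close above the block confirmed the cameras, so I corrected for this throughout.
- **Pressure while sliding:** wrist readings reached about 8 N down, plus about 5.6 N of drag, before I eased off. While easing off, the bar lifted about 0.7 mm clear of the rod for roughly 5 mm, still on the plain outer part. It was pressing on the rod again before the notch.

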